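# Laying the breakfast table: jam spoons into the caddy, knife on its rest

### The job

Lay the breakfast table: take every jam spoon from the sloping draining rack and stand it in the wooden caddy, handle down, one to a bore and right down to the bottom; the carrying handle runs straight over the bores, so each spoon has to go in at a lean and be straightened up as it goes down. Also lay the knife level across both bars of the steel knife rest, clear of the table. Leave the jam jar, the mug and the bowl standing where they are.

Things in the scene. Friction and masses are not known exactly. Their poses are not given: they have to be found in the camera images.
- caddy: fixed wooden block 60 (x) by 276 (y) by 72 mm high, three bores along y. A wooden bar 14 mm thick (carrying handle) runs along y over the bores, centre 159 mm above their mouths, on 10 mm posts at y = -130, +130 mm. Origin: centre of underside; -x looks to the robot, free room there. A seated spoon ends 12 mm below the bar. Caddy and rack may swap sides of the table.
- mouth0 (a point): centre of the mouth of one bore of the caddy, level with the block's top; axes as the caddy's, z up. The bore is 25 mm in diameter and 60 mm deep, vertical, with a closed bottom. This one is 72 mm to the caddy's -y.
- mouth1 (a point): centre of the mouth of one bore of the caddy, level with the block's top; axes as the caddy's, z up. The bore is 25 mm in diameter and 60 mm deep, vertical, with a closed bottom. This one is in the middle.
- mouth2 (a point): centre of the mouth of one bore of the caddy, level with the block's top; axes as the caddy's, z up. The bore is 25 mm in diameter and 60 mm deep, vertical, with a closed bottom. This one is 72 mm to the caddy's +y.
- rack: fixed aluminium draining rack, 220 mm wide (y), low side at -x to the robot; origin on the table under its centre. Three places at y = -72, 0, +72 mm. A spoon lies there along +x rising at 55 degrees, its foot on a stop, between 14 mm dividers, leaning on a cross bar 125 mm from the foot, between 6 mm dividers; from 25 to 115 mm from the foot the handle is free all round. Only its weight holds it.
- spoon0: jam spoon, 200 mm: round beech handle 16 mm thick, 150 mm long, 7 mm steel neck, flat round bowl 30 mm across, 6 mm thick at the top. Origin: centre of the handle's foot; z runs up to the bowl; x is normal to the bowl. 60 g, centre of mass about 97 mm from the foot. Starts in the rack, foot low at the front, rising at 55 degrees to the back. 2 or 3 of the three spoons are present (else None).
- spoon1: jam spoon, 200 mm: round beech handle 16 mm thick, 150 mm long, 7 mm steel neck, flat round bowl 30 mm across, 6 mm thick at the top. Origin: centre of the handle's foot; z runs up to the bowl; x is normal to the bowl. 60 g, centre of mass about 97 mm from the foot. Starts in the rack, foot low at the front, rising at 55 degrees to the back. 2 or 3 of the three spoons are present (else None).
- spoon2: jam spoon, 200 mm: round beech handle 16 mm thick, 150 mm long, 7 mm steel neck, flat round bowl 30 mm across, 6 mm thick at the top. Origin: centre of the handle's foot; z runs up to the bowl; x is normal to the bowl. 60 g, centre of mass about 97 mm from the foot. Starts in the rack, foot low at the front, rising at 55 degrees to the back. 2 or 3 of the three spoons are present (else None).
- knife: table knife lying flat, 200 mm long: dark wooden handle 110 mm long, 20 mm wide and 14 mm thick from x = -100 to +10 mm, steel blade 22 mm wide and 3 mm thick from x = +10 to +100 mm, undersides flush. Origin: middle of its length, on the underside, near its centre of mass; x runs to the blade's tip, z is up. About 80 g.
- knife_mid (a point): point in the knife 7 mm above its origin (half the handle's thickness); axes as the knife's
- rest: steel knife rest fixed to the table: two parallel upright bars, each 8 mm thick (x), 90 mm long (y) and 30 mm high, standing at x = -35 and +35 mm. The knife is to lie along its x, either way round. Origin: centre of the underside.
- rest_top (a point): centre of the knife rest, level with the tops of the bars (30 mm above the table); axes as the rest's
- jam_jar: closed jam jar, 66 mm across and 85 mm high; leave it alone. Origin: centre of the underside
- mug: white mug, 80 mm across and 90 mm high; leave it alone. Origin: centre of the underside
- bowl: white bowl, 116 mm across and 50 mm high; leave it alone. Origin: centre of the underside
Things that resemble listed ones, but are neither listed nor needed, are in the scene too. What is shaped like the knife but green or pink is not meant.

How it is judged (in metres and radians):
At the end, for the whole second after the job is handed in: each spoon present rests handle down in a bore: foot 52 mm or more below the mouth, lean under 0.2 rad; knife rests on both bars, its middle within 35 mm (x) and 45 mm (y) of the rest's centre, level within 0.15, along x within 0.5 rad; jar, mug, bowl upright, moved under 30 mm (((horizontal distance between spoon0 and mouth0 below 0.012 m and z of spoon0 in the frame of mouth0 below -0.052 m) or (horizontal distance between spoon0 and mouth1 below 0.012 m and z of spoon0 in the frame of mouth1 below -0.052 m) or (horizontal distance between spoon0 and mouth2 below 0.012 m and z of spoon0 in the frame of mouth2 below -0.052 m)) and angle between each of spoon0, spoon1, spoon2, jam_jar, mug, bowl's own z axis and vertical below 0.2 rad and linear speed of each of spoon0, spoon1, spoon2, knife below 0.03 m/s and ((horizontal distance between spoon1 and mouth0 below 0.012 m and z of spoon1 in the frame of mouth0 below -0.052 m) or (horizontal distance between spoon1 and mouth1 below 0.012 m and z of spoon1 in the frame of mouth1 below -0.052 m) or (horizontal distance between spoon1 and mouth2 below 0.012 m and z of spoon1 in the frame of mouth2 below -0.052 m)) and ((horizontal distance between spoon2 and mouth0 below 0.012 m and z of spoon2 in the frame of mouth0 below -0.052 m) or (horizontal distance between spoon2 and mouth1 below 0.012 m and z of spoon2 in the frame of mouth1 below -0.052 m) or (horizontal distance between spoon2 and mouth2 below 0.012 m and z of spoon2 in the frame of mouth2 below -0.052 m)) and x of knife_mid in the frame of rest_top between -0.035 and 0.035 m and y of knife_mid in the frame of rest_top between -0.045 and 0.045 m and z of knife_mid in the frame of rest_top between 0.002 and 0.018 m and angle between knife_mid's own x axis and vertical between 1.42 and 1.72 rad and angle between the x axis of knife_mid and the x axis of rest_top, either way round below 0.5 rad and distance of each of jam_jar, mug, bowl from where it was at the start of the episode below 0.03 m); the robot touches nothing.
It fails at once if the jam jar, the mug or the bowl is pushed 30 mm or more, or tipped over (distance of any of jam_jar, mug, bowl from where it was at the start of the episode above 0.03 m or angle between any of jam_jar, mug, bowl's own z axis and vertical above 0.4 rad).
Of spoon0, spoon1, spoon2 only 2 to 3 are there at a start; the rules pass over those that are not, and their reading is None.
At some moment in a run one of knife may be knocked a few centimetres aside while the robot is not near it.
It also fails if it takes over 208 s, if anything falls off the work surface, if the arm or the gripper's body presses on something with over 40 N, if the wrist force passes 120 N, or if a joint passes its speed limit or range.

### The arm

A 6-joint arm with a two-finger parallel gripper is mounted at the origin on the work surface. World frame = base frame: x ahead of the robot, y to its left, z up, the work surface at z = 0. Lengths are in m, angles in degrees, forces in N, time in s.
With the tool pointing down it reaches from about 0.375 to 0.825 m from the base axis. Payload 5.5 kg.
Tool frame: the origin (TCP) lies midway between the tips of the shut fingers; the grasp point (between the pads) lies 19 mm behind it; z points along the fingers, y is the line along which they close (so a half turn about z gives the same grasp; the last joint's range is limited). The gripper opens to 85 mm and grips with 20 to 120 N. Pads are 22 mm wide; open, the fingers measure 114 mm over their backs; the gripper's body (76 mm by 85 mm) begins 54 mm behind the grasp point. The pads swing forward as they close: fully open they stand 13 mm farther back than shut.
Start: joints at [-68.64, 17.962, -2.699, 69.339, 0, 90], TCP at [0.219, -0.559, 0.231] pointing down, gripper open.
Joint ranges: [-152.73, 152.73], [-39.44, 99.34], [-58.76, 71.6], [-118.89, 123.64], [-81.53, 83.1], [-180, 180]. Speed limits (degrees/s): [136.94, 136.94, 172.46, 180, 180, 180].

### API

Orientations are given as a 3x3 rotation matrix whose columns are the frame's x, y, z axes.
In Python, from cell import manip gives the robot as it stands.
- The arm moves only by the tool arm_command, never from a script. Its argument "moves" is a list of rows, each an object with "turn": the turn, a rotation vector about the world's x, y, z in units of 5 degrees (1.0 is 5 degrees), a list of three; "translation": the shift along the world's x, y, z in units of 40 mm (1.0 is 40 mm), a list of three; "claw": the opening, from -1 (shut) to 1 (fully open), so that 0 is half open. In form: [{"turn": [wx, wy, wz], "translation": [dx, dy, dz], "claw": claw}, ...]. A call has 1 to 12 rows; each row is the pose to reach, as a shift and turn from the pose commanded when the call began; what a row does not reach only later rows make up. A row lasts 1/10 s, in which the tool goes at most 50 mm and 8.59 degrees, less where a joint would pass 70% of its speed; a pose out of reach is approached as far as the arm can. A call with a gripper value outside its range is refused whole. The fingers move at their own pace and stop on an object; "squeeze" is the grip in N (left out, the last holds). Time passes only in rows, so rows that repeat a pose let the fingers close. It gives the time, the measured TCP pose, the force, the opening and the grip force at its end, in the units of the state.
- manip.state(): the state, without advancing time (a new reading comes with each control period).
- manip.grab_frame(name): name is "scene" or "top" or "wrist"; returns a dict with "color" (480x640x3 uint8, red, green, blue), "fx", "fy", "cx", "cy" (pixels), "rvec" (rotation vector, rad) and "tvec" (3), from world to camera coordinates, as OpenCV has them. Camera axes: x right, y down, z forward; pixel columns grow to the right and rows downward; lengths in m; the calibration is good to about 2 mm. A picture is of the moment at which its call begins. There is no depth.
- manip.hand_in(): hands the job in; it is judged then, once.
The state is a dict: "t": time; "q": joint angles; "qvel": joint speeds; "joint_efforts": joint torques, N m; "tool_pos": TCP position; "tool_rot": TCP orientation; "ft_force": force on the tool from outside, world axes, zero at the start; "ft_torque": the same for the moment, N m; "width": opening from 0.0 (shut) to 1.0 (fully open); "grasp_force": force on a finger pad.
Only numpy, scipy, OpenCV 4.12 (cv2) and the standard library are available. Lean on these libraries where they do the work, as an engineer would, in place of code of your own. Each camera call takes 0.05 s, during which the arm holds its last target. There are 200 camera calls.

## Working session

There is one attempt and no reset: what is moved stays moved. The work goes in short steps, Python scripts to look and compute and a tool call to move; the robot and the scene stay as the last step left them, time stands still between calls to the robot, and variables do not carry over. Pictures are saved under pics/ and viewed, at most 14 in all, crops included, and the job is handed in when it is done.

Besides the shell and the picture viewer there is one more tool, called after "Request:" as name([rows], argument=value, ...), one row to a line, values as JSON. arm_command: Moves the arm, as the interface text tells. Its arguments: {"type":"object","properties":{"moves":{"type":"array","items":{"type":"object","properties":{"turn":{"type":"array","items":{"type":"number"}},"translation":{"type":"array","items":{"type":"number"}},"claw":{"type":"number"}}}},"squeeze":{"type":"number"}},"required":["moves"]}

```bash
mkdir -p pics
cat > h.py <<'E'
import numpy as np, cv2, sys
from cell import manip
def grab(name,fn=None):
    f=manip.grab_frame(name)
    f['R']=cv2.Rodrigues(np.array(f['rvec'],float))[0]; f['t']=np.array(f['tvec'],float).ravel()
    f['c']=-f['R'].T@f['t']
    if fn: cv2.imwrite('pics/'+fn,cv2.cvtColor(f['color'],cv2.COLOR_RGB2BGR))
    return f
def ray(f,u,v): return f['R'].T@np.array([(u-f['cx'])/f['fx'],(v-f['cy'])/f['fy'],1])
def onz(f,u,v,z):
    d=ray(f,u,v); return f['c']+d*(z-f['c'][2])/d[2]
def proj(f,P):
    p=f['R']@np.asarray(P,float)+f['t']; return np.array([f['fx']*p[0]/p[2]+f['cx'],f['fy']*p[1]/p[2]+f['cy']])
def tri(obs):
    A=np.zeros((3,3));b=np.zeros(3)
    for f,u,v in obs:
        d=ray(f,u,v);d/=np.linalg.norm(d);M=np.eye(3)-np.outer(d,d);A+=M;b+=M@f['c']
    return np.linalg.solve(A,b)
E
python3 - <<'E'
from h import *
import pickle
fs={n:grab(n,n+'0.png') for n in('top','scene')}
pickle.dump(fs,open('f0.pkl','wb'))
for n in fs: print(n,fs[n]['c'],fs[n]['fx'])
s=manip.state();print(s)
E
```

```text
top [ 0.277171   -0.02714086  1.17808723] 487.22375714996303
scene [ 1.27026788 -0.45778617  1.05583489] 589.4219698087405
{'t': 0.1, 'q': array([-6.86394216e+01,  1.80014669e+01, -2.74729814e+00,  6.93399162e+01,
       -6.19240317e-04,  9.00000399e+01]), 'qvel': array([ 0.15659368, -0.08595663,  0.06406235,  0.0134804 ,  0.03150619,
        0.05889452]), 'joint_efforts': array([ 8.59984084e-06, -5.40765309e+01,  3.40541625e+01,  1.11532109e-02,
        1.55962999e-05, -1.24413367e-05]), 'tool_pos': array([ 0.21835229, -0.55830961,  0.23051608]), 'tool_rot': array([[ 9.31306891e-01,  3.64235013e-01, -5.73822250e-04],
       [ 3.64235465e-01, -9.31305782e-01,  1.43752005e-03],
       [-1.08088464e-05, -1.54777874e-03, -9.99998802e-01]]), 'ft_force': array([ 0.40206507, -0.64014677,  0.0537456 ]), 'ft_torque': array([ 0.0513331 , -0.00030293,  0.03075633]), 'grasp_force': 0.0, 'width': 0.999706837545737}
```

View pics/top0.png

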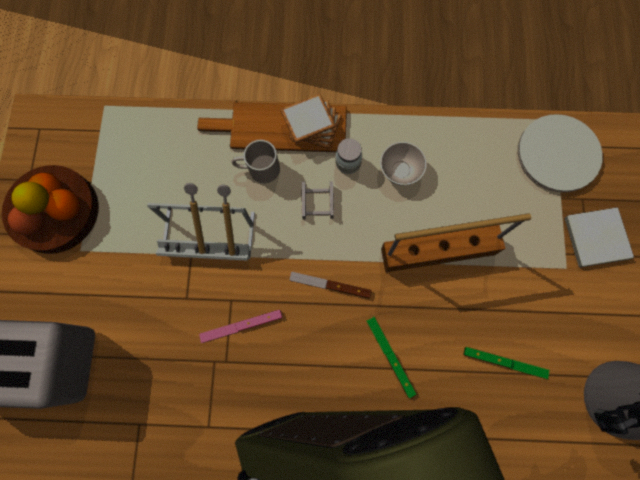

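View pics/scene0.png

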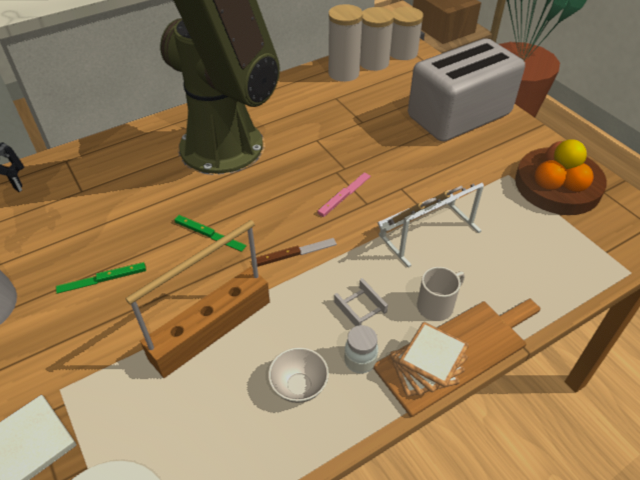

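Top shows the caddy at right (mouths at about (414,250), (445,245), (474,240)) and the rack at left with two spoons (bowls at (191,189), (224,190)). The rest is at (318,200) and the knife at (331,286). The scene view agrees. I'll enlarge the working strip next.

Run:
```python
import cv2
a=cv2.imread('pics/top0.png')
l=cv2.resize(a[170:305,140:300],None,fx=4.9,fy=4.4,interpolation=cv2.INTER_CUBIC)
cv2.imwrite('pics/tl.png',cv2.resize(a[175:300,145:345],(800,500),interpolation=cv2.INTER_CUBIC))
cv2.imwrite('pics/tr.png',cv2.resize(a[190:310,345:545],(800,480),interpolation=cv2.INTER_CUBIC))
```

```text
(no output)
```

View pics/tl.png

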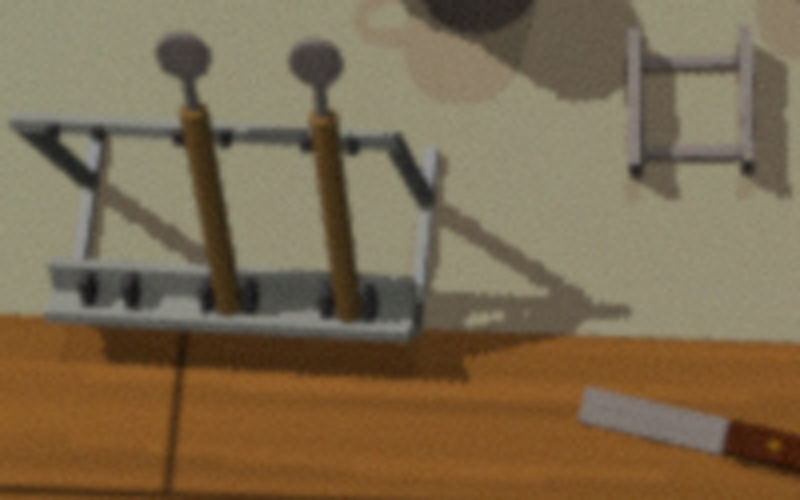

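View pics/tr.png

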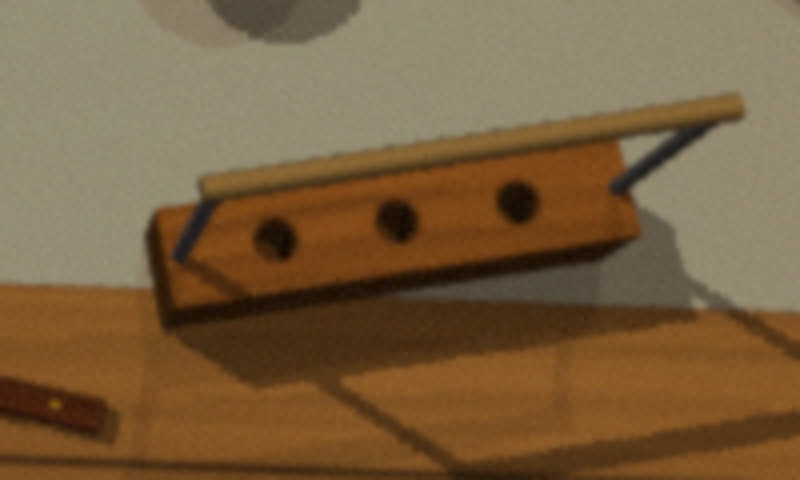

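```bash
cat > m.py <<'E'
from h import *
import pickle
from scipy.optimize import least_squares
fs=pickle.load(open('f0.pkl','rb'));T=fs['top'];S=fs['scene']
L=lambda u,v:np.array([145+u/4,175+v/4]); Rr=lambda u,v:np.array([345+u/4,190+v/4])
m=np.array([onz(T,*Rr(*p),.072) for p in((275,239),(398,221),(518,202))]);print('mouths',m.round(4))
print('scene mouths px',[proj(S,p).round(0) for p in m])
bar=[onz(T,*Rr(*p),.238) for p in((203,183),(742,103))];print('bar top ends',np.round(bar,4))
d=m[0]-m[2];print('caddy yaw',np.degrees(np.arctan2(-d[0],d[1])),np.linalg.norm(d))
# spoons: direction in rack frame (cos55,0,sin55)
a=np.radians(55)
obs=[(0,0,L(230,308)),(0,.150,L(193,108)),(0,.185,L(183,56)),(-.072,0,L(348,316)),(-.072,.150,L(322,115)),(-.072,.185,L(317,62))]
def pt(p,y,s):
    c,n=np.cos(p[3]),np.sin(p[3]); ex=np.array([c,n,0]);ey=np.array([-n,c,0])
    return p[:3]+ey*y+s*(ex*np.cos(a)+np.array([0,0,np.sin(a)]))
r=least_squares(lambda p:np.concatenate([proj(T,pt(p,y,s))-o for y,s,o in obs]),[.4,.2,.03,0])
p=r.x;print('rack mid foot',p.round(4),'yaw',np.degrees(p[3]),'res',r.fun.round(1))
for y in(0,-.072): print('spoon y',y,[pt(p,y,s).round(4) for s in(0,.07,.185)], 'scene',[proj(S,pt(p,y,s)).round(0) for s in(0,.185)])
rt=np.array([onz(T,*L(*q),.030) for q in((634,30),(637,165),(745,30),(748,165))]);print('rest',rt.round(4),rt.mean(0).round(4))
k=[onz(T,*q,.007) for q in(L(582,403),Rr(105,415))];print('knife',np.round(k,4),np.mean(k,0))
for n,q,z in(('mug',(262,152),.09),('jar',(349,149),.085),('bowl',(404,158),.05)): print(n,onz(T,*q,z).round(3))
E
python3 m.py
```

```text
mouths [[ 0.5361 -0.2155  0.072 ]
 [ 0.5495 -0.287   0.072 ]
 [ 0.5635 -0.3572  0.072 ]]
scene mouths px [array([234., 291.]), array([206., 310.]), array([176., 330.])]
bar top ends [[ 0.5245 -0.1516  0.238 ]
 [ 0.5759 -0.4216  0.238 ]]
caddy yaw 10.934462504722587 0.1442870468907152
rack mid foot [ 0.5201  0.2858  0.0357 -0.0241] yaw -1.3792769420866156 res [-0.1  0.1 -0.  -0.1  0.1 -0.2  0.2 -0.1  0.2  0.  -0.3  0.2]
spoon y 0 [array([0.5201, 0.2858, 0.0357]), array([0.5603, 0.2848, 0.093 ]), array([0.6262, 0.2832, 0.1872])] scene [array([417., 209.]), array([455., 189.])]
spoon y -0.072 [array([0.5184, 0.2138, 0.0357]), array([0.5586, 0.2128, 0.093 ]), array([0.6245, 0.2112, 0.1872])] scene [array([393., 220.]), array([428., 201.])]
rest [[ 0.7085  0.0518  0.03  ]
 [ 0.6206  0.0457  0.03  ]
 [ 0.711  -0.0176  0.03  ]
 [ 0.6231 -0.0225  0.03  ]] [0.6658 0.0143 0.03  ]
knife [[ 0.4754  0.0732  0.007 ]
 [ 0.4388 -0.1237  0.007 ]] [ 0.45707164 -0.02527978  0.007     ]
mug [0.76  0.152 0.09 ]
jar [ 0.778 -0.058  0.085]
bowl [ 0.775 -0.196  0.05 ]
```

```bash
cat > g.py <<'E'
# usage: g.py [tcp|grasp] x y z yaw pitchdown [...more poses of 5 numbers]: rows from current pose (units of the moves)
from h import *
from scipy.spatial.transform import Rotation as Ro
def rot(yaw,pd):
    y,p=np.radians([yaw,pd]); e=np.array([np.cos(y),np.sin(y),0])
    z=e*np.cos(p)-np.array([0,0,np.sin(p)]); yy=np.array([np.sin(y),-np.cos(y),0])
    return np.c_[np.cross(yy,z),yy,z]
def row(pos,yaw,pd,mode='grasp',st=None):
    st=st or manip.state(); R=rot(yaw,pd); P=np.array(pos,float)+(0.019*R[:,2] if mode=='grasp' else 0)
    tr=(P-st['tool_pos'])/.04; w=np.degrees(Ro.from_matrix(R@np.array(st['tool_rot']).T).as_rotvec())/5
    return tr.round(2).tolist(),w.round(2).tolist(),P.round(4).tolist()
def info():
    s=manip.state();z=s['tool_rot'][:,2]
    print('t',round(s['t'],1),'tcp',s['tool_pos'].round(4),'G',(s['tool_pos']-.019*z).round(4),'z',z.round(3),'y',s['tool_rot'][:,1].round(3),'q',s['q'].round(0),'F',s['ft_force'].round(1),'w',round(s['width'],3),'gf',round(s['grasp_force'],1))
if __name__=='__main__':
    info(); v=list(map(float,sys.argv[2:]))
    for i in range(0,len(v),5):
        t,w,P=row(v[i:i+3],v[i+3],v[i+4],sys.argv[1]); print('translation',t,'turn',w,'tcp',P)
E
python3 - <<'E'
from g import *
ex=np.array([np.cos(np.radians(-1.38)),np.sin(np.radians(-1.38)),0]);s=.095;a=np.radians(55)
G=np.array([.5184,.2138,.0357])+s*(ex*np.cos(a)+[0,0,np.sin(a)]);z=rot(-1.38,65)[:,2]
print(G, G+[-.072*0.024,.072,0])
info();print(row(G-.12*z,-1.38,65),row(G,-1.38,65))
E
```

```text
[0.57287396 0.21248771 0.11351944] [0.57114596 0.28448771 0.11351944]
t 0.1 tcp [ 0.2184 -0.5583  0.2305] G [ 0.2184 -0.5583  0.2495] z [-0.001  0.001 -1.   ] y [ 0.364 -0.931 -0.002] q [-69.  18.  -3.  69.  -0.  90.] F [ 0.4 -0.6  0.1] w 1.0 gf 0.0
([7.8, 19.3, -0.64], [0.86, -4.96, -4.48], [0.5302, 0.2135, 0.2051]) ([9.06, 19.27, -3.36], [0.86, -4.96, -4.48], [0.5809, 0.2123, 0.0963])
```

Request:
arm_command([
  {"turn": [0, 0, 0], "translation": [0, 0, 1.25], "claw": 0.0},
  {"turn": [0, 0, 0], "translation": [1, 1.5, 2.5], "claw": 0.0},
  {"turn": [0, 0, 0], "translation": [2, 2.7, 4], "claw": 0.0},
  {"turn": [0, 0, 0], "translation": [3, 4, 4.5], "claw": 0.0},
  {"turn": [0, 0, 0], "translation": [4, 5.0, 4.5], "claw": 0.0},
  {"turn": [0, 0, 0], "translation": [4.5, 6.2, 4.5], "claw": 0.0},
  {"turn": [0, 0, 0], "translation": [5, 7.3, 4.5], "claw": 0.0},
  {"turn": [0, 0, 0], "translation": [5.5, 8.5, 4.5], "claw": 0.0},
  {"turn": [0, 0, 0], "translation": [5.7, 9.7, 4.5], "claw": 0.0},
  {"turn": [0, 0, 0], "translation": [5.7, 10.9, 4.5], "claw": 0.0},
  {"turn": [0, 0, 0], "translation": [5.7, 12.1, 4.5], "claw": 0.0},
  {"turn": [0, 0, 0], "translation": [5.7, 13.3, 4.5], "claw": 0.0},
], squeeze=40)

```text
t: 1.3
tool_pos: [0.4395, -0.1006, 0.4099]
tool_rot: [[0.931, 0.364, -0.0], [0.364, -0.931, 0.0], [-0.0, -0.0, -1.0]]
ft_force: [0.3, 0.2, -0.1]
width: 0.499
grasp_force: 0.0
```

Request:
arm_command([
  {"turn": [0, 0, 0], "translation": [0, 0, 0], "claw": 0.0},
])

```text
t: 1.4
tool_pos: [0.4396, -0.0974, 0.4103]
tool_rot: [[0.928, 0.372, 0.0], [0.372, -0.928, 0.002], [0.001, -0.002, -1.0]]
ft_force: [-0.5, -0.5, 1.3]
width: 0.5
grasp_force: 0.0
```

```bash
python3 g.py tcp .530 .2135 .205 -1.38 65
```

```text
t 1.4 tcp [ 0.4396 -0.0974  0.4103] G [ 0.4396 -0.0974  0.4293] z [ 0.     0.002 -1.   ] y [ 0.372 -0.928 -0.002] q [-13.   1.   0.  89.   0. 146.] F [-0.5 -0.5  1.3] w 0.5 gf 0.0
translation [2.26, 7.77, -5.13] turn [0.87, -4.95, -4.57] tcp [0.53, 0.2135, 0.205]
```

Request:
arm_command([
  {"turn": [0, 0, 31.3], "translation": [1.8, 7, -1], "claw": 0.0},
  {"turn": [0, 0, 31.3], "translation": [1.8, 7, -1], "claw": 0.0},
  {"turn": [0, 0, 31.3], "translation": [1.8, 7, -1], "claw": 0.0},
  {"turn": [0, 0, 31.3], "translation": [1.8, 7, -1], "claw": 0.0},
  {"turn": [0, 0, 31.3], "translation": [1.8, 7, -1], "claw": 0.0},
  {"turn": [0, 0, 31.3], "translation": [1.8, 7, -1], "claw": 0.0},
  {"turn": [0, 0, 31.3], "translation": [1.8, 7, -1], "claw": 0.0},
  {"turn": [0, 0, 31.3], "translation": [1.8, 7, -1], "claw": 0.0},
  {"turn": [0, 0, 31.3], "translation": [1.8, 7, -1], "claw": 0.0},
  {"turn": [0, 0, 31.3], "translation": [1.8, 7, -1], "claw": 0.0},
  {"turn": [0, 0, 31.3], "translation": [1.8, 7, -1], "claw": 0.0},
  {"turn": [0, 0, 31.3], "translation": [1.8, 7, -1], "claw": 0.0},
])

```text
t: 2.6
tool_pos: [0.5116, 0.1766, 0.3697]
tool_rot: [[-0.571, 0.821, -0.001], [0.821, 0.571, -0.001], [-0.0, -0.001, -1.0]]
ft_force: [-0.9, -0.4, -0.4]
width: 0.5
grasp_force: 0.0
```

```bash
sed -i 's/yy=np.array(\[np.sin(y),-np.cos(y),0\])/yy=np.array([-np.sin(y),np.cos(y),0])/' g.py; python3 g.py tcp .530 .2135 .205 -1.38 65
```

```text
t 2.6 tcp [0.5116 0.1766 0.3697] G [0.5116 0.1766 0.3887] z [-0.001 -0.001 -1.   ] y [ 0.821  0.571 -0.001] q [19. 11.  6. 85. -0. 74.] F [-0.9 -0.4 -0.4] w 0.5 gf 0.0
translation [0.46, 0.92, -4.12] turn [-2.45, -4.57, 10.59] tcp [0.53, 0.2135, 0.205]
```

Request:
arm_command([
  {"turn": [-2.45, -4.57, 10.59], "translation": [0.4, 0.9, -1], "claw": 0.0},
  {"turn": [-2.45, -4.57, 10.59], "translation": [0.4, 0.9, -1], "claw": 0.0},
  {"turn": [-2.45, -4.57, 10.59], "translation": [0.4, 0.9, -2], "claw": 0.0},
  {"turn": [-2.45, -4.57, 10.59], "translation": [0.4, 0.9, -2], "claw": 0.0},
  {"turn": [-2.45, -4.57, 10.59], "translation": [0.46, 0.92, -3], "claw": 0.0},
  {"turn": [-2.45, -4.57, 10.59], "translation": [0.46, 0.92, -3], "claw": 0.0},
  {"turn": [-2.45, -4.57, 10.59], "translation": [0.46, 0.92, -4.1], "claw": 0.0},
  {"turn": [-2.45, -4.57, 10.59], "translation": [0.46, 0.92, -4.1], "claw": 0.0},
  {"turn": [-2.45, -4.57, 10.59], "translation": [0.46, 0.92, -4.1], "claw": 0.0},
])

```text
t: 3.5
tool_pos: [0.5281, 0.2125, 0.2046]
tool_rot: [[-0.908, 0.031, 0.418], [0.029, 1.0, -0.012], [-0.419, 0.001, -0.908]]
ft_force: [1.4, 0.6, 1.0]
width: 0.501
grasp_force: 0.0
```

Run:
```python
from g import *
info()
f=grab('wrist','w1.png')
for y0 in((.5184,.2138),(.5201,.2858)):
  print([proj(f,np.array([y0[0],y0[1],.0357])+s*np.array([.5735,-.0138,.8192])).round(0) for s in(0,.05,.095,.15,.185)])
print(row([.5729,.2125,.1135],-1.38,65))
```

```text
t 3.5 tcp [0.5281 0.2125 0.2046] G [0.5202 0.2128 0.2218] z [ 0.418 -0.012 -0.908] y [0.031 1.    0.001] q [ 29.  -2. -35.  35. -12.  28.] F [1.4 0.6 1. ] w 0.501 gf 0.0
[array([318., 124.]), array([318., 183.]), array([319., 240.]), array([319., 317.]), array([319., 371.])]
[array([409., 123.]), array([413., 182.]), array([417., 240.]), array([423., 317.]), array([427., 371.])]
([1.24, -0.05, -2.79], [-0.04, 0.01, 0.08], [0.5809, 0.2123, 0.0963])
```

View pics/w1.png

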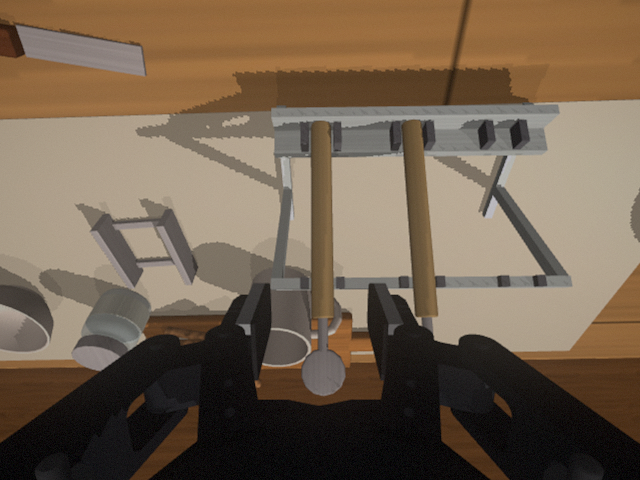

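The wrist view puts spoon A at (321,122) to (322,317), centred between the fingers and within about 1 mm of my estimate. I'll descend and grip.

Request:
arm_command([
  {"turn": [0, 0, 0], "translation": [0.31, -0.01, -0.7], "claw": 0.0},
  {"turn": [0, 0, 0], "translation": [0.62, -0.02, -1.4], "claw": 0.0},
  {"turn": [0, 0, 0], "translation": [0.93, -0.03, -2.1], "claw": 0.0},
  {"turn": [0, 0, 0], "translation": [1.15, -0.03, -2.6], "claw": 0.0},
  {"turn": [0, 0, 0], "translation": [1.24, -0.03, -2.79], "claw": 0.0},
  {"turn": [0, 0, 0], "translation": [1.24, -0.03, -2.79], "claw": 0.0},
  {"turn": [0, 0, 0], "translation": [1.24, -0.03, -2.79], "claw": -0.4},
  {"turn": [0, 0, 0], "translation": [1.24, -0.03, -2.79], "claw": -0.8},
  {"turn": [0, 0, 0], "translation": [1.24, -0.03, -2.79], "claw": -1},
  {"turn": [0, 0, 0], "translation": [1.24, -0.03, -2.79], "claw": -1},
  {"turn": [0, 0, 0], "translation": [1.24, -0.03, -2.79], "claw": -1},
], squeeze=50)

```text
t: 4.65
tool_pos: [0.5809, 0.2136, 0.0969]
tool_rot: [[-0.904, 0.029, 0.426], [0.028, 1.0, -0.008], [-0.426, 0.004, -0.905]]
ft_force: [-1.4, -0.1, 6.1]
width: 0.174
grasp_force: 48.8
```

Run:
```python
from g import *
info()
```

```text
t 4.7 tcp [0.5809 0.2136 0.0969] G [0.5728 0.2137 0.1141] z [ 0.426 -0.008 -0.905] y [0.029 1.    0.004] q [ 26.  10. -38.  19. -11.  26.] F [-1.4 -0.1  6.1] w 0.174 gf 48.8
```

```bash
cat > sp.py <<'E'
from g import *
import pickle,os
M={0:np.array([.5635,-.3572,.072]),1:np.array([.5495,-.287,.072]),2:np.array([.5361,-.2155,.072])}
CY=np.radians(10.9)
def rsp(yaw,tilt): # tilt of axis towards +x(yaw), rad
    c,n=np.cos(yaw),np.sin(yaw);e=np.array([c,n,0]);k=np.array([0,0,1.])
    z=e*np.sin(tilt)+k*np.cos(tilt);x=-e*np.cos(tilt)+k*np.sin(tilt)
    return np.c_[x,np.cross(z,x),z]
def save(foot,yaw=np.radians(-1.38)):
    st=manip.state();Rt=np.array(st['tool_rot']);Rs=rsp(yaw,np.radians(35))
    pickle.dump((Rt.T@(np.array(foot)-st['tool_pos']),Rt.T@Rs),open('held.pkl','wb'))
def foot():
    p,Rl=pickle.load(open('held.pkl','rb'));st=manip.state();Rt=np.array(st['tool_rot'])
    return st['tool_pos']+Rt@p,(Rt@Rl)
def rows(m,poses,cd=(0,0,0)):
    "poses: (x,y,z of foot in mouth frame mm, lean deg)"
    p,Rl=pickle.load(open('held.pkl','rb'));st=manip.state();Rt=np.array(st['tool_rot'])
    C=np.array([[np.cos(CY),-np.sin(CY),0],[np.sin(CY),np.cos(CY),0],[0,0,1]])
    for x,y,z,th in poses:
        F=M[m]+C@np.array([x,y,z])/1000+np.array(cd);R=rsp(CY,np.radians(-th))@Rl.T;P=F-R@p
        tr=(P-st['tool_pos'])/.04;w=np.degrees(Ro.from_matrix(R@Rt.T).as_rotvec())/5
        print((x,y,z,th),'tr',tr.round(2).tolist(),'turn',w.round(2).tolist(),'tcp',P.round(3).tolist())
E
python3 - <<'E'
from sp import *
save([.5184,.2145,.0357]); rows(1,[(-80,0,150,12),(-80,0,20,12),(0,0,20,12)])
E
```

```text
(-80, 0, 150, 12) tr [-2.8, -12.89, 5.31] turn [0.78, -9.38, 2.32] tcp [0.469, -0.302, 0.309]
(-80, 0, 20, 12) tr [-2.8, -12.89, 2.06] turn [0.78, -9.38, 2.32] tcp [0.469, -0.302, 0.179]
(0, 0, 20, 12) tr [-0.84, -12.51, 2.06] turn [0.78, -9.38, 2.32] tcp [0.547, -0.287, 0.179]
```

Request:
arm_command([
  {"turn": [0, 0, 0], "translation": [-0.2, 0, 0.3], "claw": -1},
  {"turn": [0, 0, 0], "translation": [-0.5, 0, 0.8], "claw": -1},
  {"turn": [0, 0, 0], "translation": [-0.9, 0, 1.5], "claw": -1},
  {"turn": [0, 0, 0], "translation": [-1.5, 0, 2.4], "claw": -1},
  {"turn": [0, 0, 0], "translation": [-2.0, 0, 3.3], "claw": -1},
  {"turn": [0, 0, 0], "translation": [-2.2, -0.5, 4.3], "claw": -1},
  {"turn": [0, 0, 0], "translation": [-2.4, -1.5, 5], "claw": -1},
  {"turn": [0, 0, 0], "translation": [-2.7, -2.5, 5.5], "claw": -1},
  {"turn": [0, 0, 0], "translation": [-2.7, -3.6, 5.5], "claw": -1},
  {"turn": [0, 0, 0], "translation": [-2.7, -4.8, 5.5], "claw": -1},
  {"turn": [0, 0, 0], "translation": [-2.7, -5.5, 5.5], "claw": -1},
  {"turn": [0, 0, 0], "translation": [-2.7, -5.5, 5.5], "claw": -1},
])

```text
t: 5.85
tool_pos: [0.47, -0.0101, 0.3151]
tool_rot: [[-0.906, 0.034, 0.423], [0.032, 0.999, -0.012], [-0.423, 0.003, -0.906]]
ft_force: [-0.1, 0.7, -0.3]
width: 0.164
grasp_force: 49.0
```

Run:
```python
from sp import *
info();rows(1,[(-80,0,150,12),(-80,0,20,12),(0,0,20,12)])
```

```text
t 5.8 tcp [ 0.47   -0.0101  0.3151] G [ 0.462  -0.0099  0.3323] z [ 0.423 -0.012 -0.906] y [0.034 0.999 0.003] q [ -1. -19. -34.  50.  -0.   1.] F [-0.1  0.7 -0.3] w 0.164 gf 49.0
(-80, 0, 150, 12) tr [-0.03, -7.3, -0.14] turn [0.77, -9.43, 2.39] tcp [0.469, -0.302, 0.309]
(-80, 0, 20, 12) tr [-0.03, -7.3, -3.39] turn [0.77, -9.43, 2.39] tcp [0.469, -0.302, 0.179]
(0, 0, 20, 12) tr [1.93, -6.92, -3.39] turn [0.77, -9.43, 2.39] tcp [0.547, -0.287, 0.179]
```

Request:
arm_command([
  {"turn": [0.77, -9.43, 2.39], "translation": [-1, -0.5, 0.3], "claw": -1},
  {"turn": [0.77, -9.43, 2.39], "translation": [-1, -1, 0.3], "claw": -1},
  {"turn": [0.77, -9.43, 2.39], "translation": [-1, -2, 0.3], "claw": -1},
  {"turn": [0.77, -9.43, 2.39], "translation": [-1, -3, 0.3], "claw": -1},
  {"turn": [0.77, -9.43, 2.39], "translation": [-1, -4, 0.3], "claw": -1},
  {"turn": [0.77, -9.43, 2.39], "translation": [-1, -5, 0], "claw": -1},
  {"turn": [0.77, -9.43, 2.39], "translation": [-1, -6.2, 0], "claw": -1},
  {"turn": [0.77, -9.43, 2.39], "translation": [-0.5, -7.3, -0.14], "claw": -1},
  {"turn": [0.77, -9.43, 2.39], "translation": [-0.03, -7.3, -0.14], "claw": -1},
  {"turn": [0.77, -9.43, 2.39], "translation": [-0.03, -7.3, -0.14], "claw": -1},
])

```text
t: 6.85
tool_pos: [0.4717, -0.3033, 0.3075]
tool_rot: [[-0.302, -0.191, 0.934], [-0.055, 0.982, 0.183], [-0.952, 0.004, -0.307]]
ft_force: [-0.8, 0.7, 0.3]
width: 0.167
grasp_force: 49.0
```

Run:
```python
from sp import *
info();rows(1,[(-80,0,20,12),(0,0,20,12)]);F,R=foot();print(F,R[:,2])
```

```text
t 6.8 tcp [ 0.4717 -0.3033  0.3075] G [ 0.4539 -0.3068  0.3133] z [ 0.934  0.183 -0.307] y [-0.191  0.982  0.004] q [-66.  -2. -52.   5.  68. -53.] F [-0.8  0.7  0.3] w 0.167 gf 49.0
(-80, 0, 20, 12) tr [-0.07, 0.03, -3.2] turn [0.03, -0.01, -0.03] tcp [0.469, -0.302, 0.179]
(0, 0, 20, 12) tr [1.89, 0.41, -3.2] turn [0.03, -0.01, -0.03] tcp [0.547, -0.287, 0.179]
[ 0.47378126 -0.30372801  0.22004111] [-0.20327984 -0.03718744  0.97841423]
```

Request:
arm_command([
  {"turn": [0.03, 0, -0.03], "translation": [0.3, 0.1, -0.6], "claw": -1},
  {"turn": [0.03, 0, -0.03], "translation": [0.6, 0.15, -1.3], "claw": -1},
  {"turn": [0.03, 0, -0.03], "translation": [0.9, 0.2, -2], "claw": -1},
  {"turn": [0.03, 0, -0.03], "translation": [0.9, 0.2, -2.7], "claw": -1},
  {"turn": [0.03, 0, -0.03], "translation": [0.9, 0.22, -3.1], "claw": -1},
  {"turn": [0.03, 0, -0.03], "translation": [1.3, 0.3, -3.2], "claw": -1},
  {"turn": [0.03, 0, -0.03], "translation": [1.7, 0.37, -3.2], "claw": -1},
  {"turn": [0.03, 0, -0.03], "translation": [1.89, 0.41, -3.2], "claw": -1},
  {"turn": [0.03, 0, -0.03], "translation": [1.89, 0.41, -3.2], "claw": -1},
  {"turn": [0.03, 0, -0.03], "translation": [1.89, 0.41, -3.2], "claw": -1},
])

```text
t: 7.85
tool_pos: [0.5493, -0.2931, 0.1844]
tool_rot: [[-0.309, -0.207, 0.928], [-0.056, 0.978, 0.2], [-0.949, 0.01, -0.314]]
ft_force: [-0.2, -0.2, 0.4]
width: 0.169
grasp_force: 49.2
```

Run:
```python
from sp import *
info();rows(1,[(0,0,-5,12),(1,0,-20,12)]);F,R=foot();print(F,R[:,2])
f=grab('wrist','w2.png');g=grab('scene','s2.png');h=grab('top','t2.png')
for n,k in(('w',f),('s',g),('t',h)): print(n,'mouths',[proj(k,M[i]).round(0) for i in range(3)],'spoon foot/top',[proj(k,F+R[:,2]*s).round(0) for s in(0,.15,.2)])
a=cv2.imread('pics/w2.png');b=cv2.imread('pics/s2.png')[230:390,90:310]
cv2.imwrite('pics/c2.png',np.hstack([cv2.resize(a,(400,300)),cv2.resize(b,(400,300))]))
```

```text
t 7.8 tcp [ 0.5493 -0.2931  0.1844] G [ 0.5317 -0.2969  0.1903] z [ 0.928  0.2   -0.314] y [-0.207  0.978  0.01 ] q [-56.  16. -59. -34.  62. -37.] F [-0.2 -0.2  0.4] w 0.169 gf 49.2
(0, 0, -5, 12) tr [-0.05, 0.16, -0.75] turn [-0.02, -0.11, -0.21] tcp [0.547, -0.287, 0.154]
(1, 0, -20, 12) tr [-0.03, 0.16, -1.12] turn [-0.02, -0.11, -0.21] tcp [0.548, -0.287, 0.139]
[ 0.55064286 -0.29302279  0.09691735] [-0.19381324 -0.04506112  0.98000302]
w mouths [array([171.,  55.]), array([326.,  54.]), array([481.,  55.])] spoon foot/top [array([313., 107.]), array([314., 476.]), array([315., 650.])]
s mouths [array([176., 330.]), array([206., 310.]), array([234., 291.])] spoon foot/top [array([201., 305.]), array([179., 248.]), array([171., 227.])]
t mouths [array([475., 240.]), array([444., 245.]), array([414., 250.])] spoon foot/top [array([450., 242.]), array([471., 239.]), array([480., 238.])]
```

View pics/c2.png

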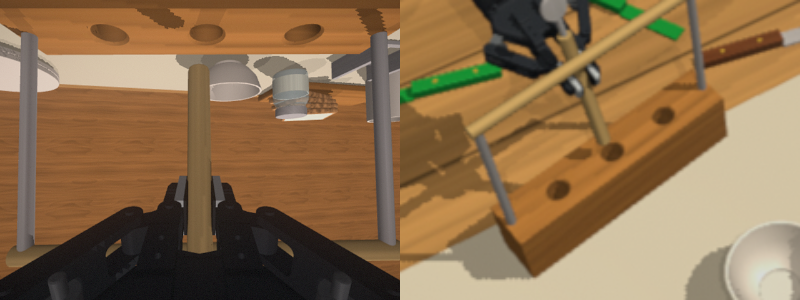

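The wrist/scene composite shows the spoon foot above mouth1, about 6 mm to −y, because joint 3 sits at its −58.8° limit. Mouth0 is farther out and gives the elbow room, so I'll use that for this spoon.

```bash
cat >> sp.py <<'E'
def log():
    st=manip.state();L=pickle.load(open('log.pkl','rb')) if os.path.exists('log.pkl') else []
    L.append((st['q'],st['tool_pos'],st['tool_rot']));pickle.dump(L,open('log.pkl','wb'))
E
python3 - <<'E'
from sp import *
log();rows(0,[(-40,0,30,12),(-5,0,20,12)])
E
```

```text
(-40, 0, 30, 12) tr [-0.67, -1.76, 0.12] turn [-0.02, -0.11, -0.19] tcp [0.522, -0.365, 0.189]
(-5, 0, 20, 12) tr [0.19, -1.59, -0.13] turn [-0.02, -0.11, -0.19] tcp [0.556, -0.358, 0.179]
```

Request:
arm_command([
  {"turn": [0, 0, 0], "translation": [-0.5, -0.1, 0.12], "claw": -1},
  {"turn": [0, -0.1, -0.19], "translation": [-0.9, -0.6, 0.2], "claw": -1},
  {"turn": [0, -0.1, -0.19], "translation": [-0.8, -1.3, 0.2], "claw": -1},
  {"turn": [0, -0.1, -0.19], "translation": [-0.67, -1.76, 0.12], "claw": -1},
  {"turn": [0, -0.1, -0.19], "translation": [-0.3, -1.68, 0], "claw": -1},
  {"turn": [0, -0.1, -0.19], "translation": [0, -1.63, -0.1], "claw": -1},
  {"turn": [0, -0.1, -0.19], "translation": [0.19, -1.59, -0.13], "claw": -1},
  {"turn": [0, -0.1, -0.19], "translation": [0.19, -1.59, -0.13], "claw": -1},
  {"turn": [0, -0.1, -0.19], "translation": [0.19, -1.59, -0.13], "claw": -1},
])

```text
t: 8.9
tool_pos: [0.5564, -0.358, 0.1789]
tool_rot: [[-0.302, -0.189, 0.934], [-0.051, 0.982, 0.182], [-0.952, 0.008, -0.306]]
ft_force: [0.6, 0.2, -1.2]
width: 0.171
grasp_force: 49.2
```

Run:
```python
from sp import *
log();info();F,R=foot();print(F,R[:,2]);rows(0,[(0,0,20,12),(0,0,-5,12)])
f=grab('wrist','w3.png')
print('mouths',[proj(f,M[i]).round(0) for i in range(3)],'spoon foot/top',[proj(f,F+R[:,2]*s).round(0) for s in(0,.05,.15)])
```

```text
t 8.9 tcp [ 0.5564 -0.358   0.1789] G [ 0.5386 -0.3615  0.1848] z [ 0.934  0.182 -0.306] y [-0.189  0.982  0.008] q [-59.  21. -52. -29.  64. -40.] F [ 0.6  0.2 -1.2] w 0.171 gf 49.2
[ 0.5584919  -0.35803126  0.09150155] [-0.20336196 -0.04099111  0.97824519]
(0, 0, 20, 12) tr [0.12, 0.02, 0.01] turn [-0.02, -0.01, -0.0] tcp [0.561, -0.357, 0.179]
(0, 0, -5, 12) tr [0.12, 0.02, -0.61] turn [-0.02, -0.01, -0.0] tcp [0.561, -0.357, 0.154]
mouths [array([313.,  71.]), array([463.,  70.]), array([615.,  69.])] spoon foot/top [array([313., 107.]), array([314., 211.]), array([314., 476.])]
```

View pics/w3.png

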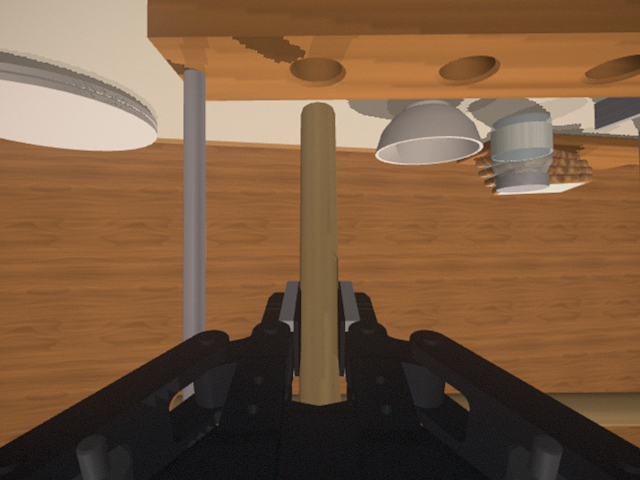

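The picture (upside down) shows the spoon foot at (319,107) and mouth0 at (317,70). They line up sideways within 1 mm.

Run:
```python
from sp import *
rows(0,[(0,0,8,12),(0,0,-5,12),(1.5,0,-18,12),(2.2,0,-28,9)])
```

```text
(0, 0, 8, 12) tr [0.12, 0.03, -0.29] turn [-0.02, -0.01, 0.0] tcp [0.561, -0.357, 0.167]
(0, 0, -5, 12) tr [0.12, 0.03, -0.62] turn [-0.02, -0.01, 0.0] tcp [0.561, -0.357, 0.154]
(1.5, 0, -18, 12) tr [0.16, 0.04, -0.94] turn [-0.02, -0.01, 0.0] tcp [0.563, -0.357, 0.141]
(2.2, 0, -28, 9) tr [0.29, 0.06, -1.19] turn [-0.13, 0.58, 0.0] tcp [0.568, -0.356, 0.131]
```

Request:
arm_command([
  {"turn": [0, 0, 0], "translation": [0.12, 0.02, -0.15], "claw": -1},
  {"turn": [0, 0, 0], "translation": [0.12, 0.02, -0.3], "claw": -1},
  {"turn": [0, 0, 0], "translation": [0.12, 0.02, -0.45], "claw": -1},
  {"turn": [0, 0, 0], "translation": [0.12, 0.02, -0.61], "claw": -1},
  {"turn": [0, 0, 0], "translation": [0.12, 0.02, -0.61], "claw": -1},
  {"turn": [0, 0, 0], "translation": [0.12, 0.02, -0.61], "claw": -1},
])

```text
t: 9.55
tool_pos: [0.5614, -0.3572, 0.1542]
tool_rot: [[-0.302, -0.189, 0.934], [-0.05, 0.982, 0.183], [-0.952, 0.008, -0.306]]
ft_force: [0.3, -0.7, -1.0]
width: 0.166
grasp_force: 49.2
```

Run:
```python
from sp import *
log();info();rows(0,[(1.5,0,-18,12),(2.2,0,-28,9),(2.7,0,-36,7.5)])
```

```text
t 9.6 tcp [ 0.5614 -0.3572  0.1542] G [ 0.5436 -0.3606  0.16  ] z [ 0.934  0.183 -0.306] y [-0.189  0.982  0.008] q [-59.  24. -52. -34.  63. -39.] F [ 0.3 -0.7 -1. ] w 0.166 gf 49.2
(1.5, 0, -18, 12) tr [0.04, 0.01, -0.32] turn [-0.02, -0.01, -0.0] tcp [0.563, -0.357, 0.141]
(2.2, 0, -28, 9) tr [0.17, 0.04, -0.57] turn [-0.14, 0.58, -0.0] tcp [0.568, -0.356, 0.131]
(2.7, 0, -36, 7.5) tr [0.23, 0.05, -0.77] turn [-0.19, 0.87, -0.0] tcp [0.571, -0.355, 0.123]
```

Request:
arm_command([
  {"turn": [0, 0, 0], "translation": [0.02, 0, -0.16], "claw": -1},
  {"turn": [0, 0, 0], "translation": [0.04, 0.01, -0.32], "claw": -1},
  {"turn": [-0.07, 0.3, 0], "translation": [0.1, 0.02, -0.45], "claw": -1},
  {"turn": [-0.14, 0.58, 0], "translation": [0.17, 0.04, -0.57], "claw": -1},
  {"turn": [-0.19, 0.87, 0], "translation": [0.23, 0.05, -0.77], "claw": -1},
  {"turn": [-0.19, 0.87, 0], "translation": [0.23, 0.05, -0.77], "claw": -1},
  {"turn": [-0.19, 0.87, 0], "translation": [0.23, 0.05, -0.77], "claw": -1},
])

```text
t: 10.25
tool_pos: [0.5708, -0.355, 0.1237]
tool_rot: [[-0.372, -0.189, 0.909], [-0.067, 0.982, 0.177], [-0.926, 0.005, -0.378]]
ft_force: [-0.4, -0.2, -1.2]
width: 0.169
grasp_force: 49.3
```

Run:
```python
from sp import *
log();info();rows(0,[(2.7,0,-44,7),(2.5,0,-49,6),(1.5,0,-53,3),(0.5,0,-57,0.5)]);print(manip.state()['ft_torque'])
```

```text
t 10.2 tcp [ 0.5708 -0.355   0.1237] G [ 0.5536 -0.3584  0.1309] z [ 0.909  0.177 -0.378] y [-0.189  0.982  0.005] q [-57.  25. -51. -28.  59. -43.] F [-0.4 -0.2 -1.2] w 0.169 gf 49.3
(2.7, 0, -44, 7) tr [0.02, -0.0, -0.21] turn [-0.02, 0.11, -0.01] tcp [0.571, -0.355, 0.115]
(2.5, 0, -49, 6) tr [0.05, 0.01, -0.34] turn [-0.05, 0.31, -0.01] tcp [0.573, -0.355, 0.11]
(1.5, 0, -53, 3) tr [0.14, 0.02, -0.45] turn [-0.17, 0.9, -0.01] tcp [0.576, -0.354, 0.106]
(0.5, 0, -57, 0.5) tr [0.2, 0.04, -0.56] turn [-0.26, 1.39, -0.01] tcp [0.579, -0.354, 0.101]
[-0.19413528  0.98601859 -0.07213371]
```

Request:
arm_command([
  {"turn": [0, 0.05, 0], "translation": [0.01, 0, -0.1], "claw": -1},
  {"turn": [-0.02, 0.11, 0], "translation": [0.02, 0, -0.21], "claw": -1},
  {"turn": [-0.05, 0.31, 0], "translation": [0.05, 0.01, -0.34], "claw": -1},
  {"turn": [-0.17, 0.9, 0], "translation": [0.14, 0.02, -0.45], "claw": -1},
  {"turn": [-0.26, 1.39, 0], "translation": [0.2, 0.04, -0.56], "claw": -1},
  {"turn": [-0.26, 1.39, 0], "translation": [0.2, 0.04, -0.56], "claw": -1},
  {"turn": [-0.26, 1.39, 0], "translation": [0.2, 0.04, -0.56], "claw": -1},
])

```text
t: 10.95
tool_pos: [0.579, -0.3536, 0.1017]
tool_rot: [[-0.481, -0.189, 0.856], [-0.088, 0.982, 0.167], [-0.872, 0.005, -0.489]]
ft_force: [-0.4, -1.4, -1.1]
width: 0.165
grasp_force: 49.3
```

Run:
```python
from sp import *
log();info();F,R=foot();print(F-M[0],R[:,2])
```

```text
t 10.9 tcp [ 0.579  -0.3536  0.1017] G [ 0.5628 -0.3568  0.111 ] z [ 0.856  0.167 -0.489] y [-0.189  0.982  0.005] q [-54.  24. -47. -18.  52. -46.] F [-0.4 -1.4 -1.1] w 0.165 gf 49.3
[ 5.77507808e-04  4.65141515e-05 -5.63941712e-02] [-0.00894208 -0.00115548  0.99995935]
```

Request:
arm_command([
  {"turn": [0, 0, 0], "translation": [0, 0, 0], "claw": -0.7},
  {"turn": [0, 0, 0], "translation": [0, 0, 0], "claw": -0.3},
  {"turn": [0, 0, 0], "translation": [0, 0, 0], "claw": -0.3},
  {"turn": [0, 0, 0], "translation": [0, 0, 0], "claw": -0.3},
  {"turn": [0, 0, 0], "translation": [-0.5, -0.1, 0.1], "claw": -0.3},
  {"turn": [0, 0, 0], "translation": [-1.2, -0.25, 0.3], "claw": -0.3},
  {"turn": [0, 0, 0], "translation": [-2.0, -0.4, 0.6], "claw": -0.3},
  {"turn": [0, 0, 0], "translation": [-2.6, -0.5, 1.2], "claw": -0.3},
  {"turn": [0, 0, 0], "translation": [-2.8, -0.5, 2], "claw": -0.3},
  {"turn": [0, 0, 0], "translation": [-2.8, -0.5, 2], "claw": -0.3},
  {"turn": [0, 0, 0], "translation": [-2.8, -0.5, 2], "claw": -0.3},
])

```text
t: 12.05
tool_pos: [0.4668, -0.3746, 0.1822]
tool_rot: [[-0.481, -0.187, 0.856], [-0.089, 0.982, 0.165], [-0.872, 0.003, -0.49]]
ft_force: [0.6, 0.5, -0.7]
width: 0.352
grasp_force: 0.0
```

Run:
```python
from sp import *
log();info()
f=grab('wrist','w4.png');g=grab('scene','s4.png');h=grab('top','t4.png')
a=cv2.imread('pics/w4.png');b=cv2.imread('pics/s4.png')[200:390,90:340]
cv2.imwrite('pics/c4.png',np.hstack([cv2.resize(a,(400,300)),cv2.resize(b,(400,300))]))
```

```text
t 12.1 tcp [ 0.4668 -0.3746  0.1822] G [ 0.4505 -0.3777  0.1915] z [ 0.856  0.165 -0.49 ] y [-0.187  0.982  0.003] q [-67.  12. -44.  13.  58. -66.] F [ 0.6  0.5 -0.7] w 0.352 gf 0.0
```

View pics/c4.png

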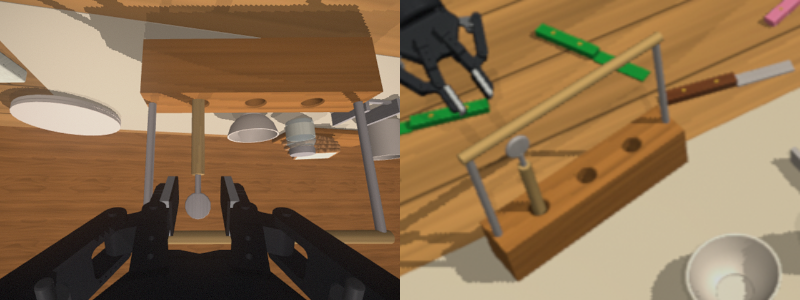

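The spoon stands upright in mouth0, with its bowl under the bar at about (518,150) in the composite. Next is spoon B.

Run:
```python
from sp import *
z=rot(-1.38,77)[:,2];G=np.array([.5746,.2852,.1135]);print(row(G-.12*z,-1.38,77),row(G,-1.38,77))
```

```text
([2.13, 16.46, 0.79], [-0.87, 9.5, -2.27], [0.5519, 0.2857, 0.2119]) ([2.8, 16.45, -2.13], [-0.87, 9.5, -2.27], [0.5789, 0.2851, 0.095])
```

Request:
arm_command([
  {"turn": [0, 0, 0], "translation": [-0.4, 0.2, 1], "claw": 0},
  {"turn": [0, 0, 0], "translation": [-0.4, 0.6, 2.1], "claw": 0},
  {"turn": [0, 3, 0], "translation": [-0.4, 1.5, 3], "claw": 0},
  {"turn": [0, 5, 0], "translation": [-0.2, 2.5, 3.6], "claw": 0},
  {"turn": [0, 7, 0], "translation": [0, 3.7, 3.6], "claw": 0},
  {"turn": [0, 8, 0], "translation": [0, 4.9, 3.6], "claw": 0},
  {"turn": [0, 9, 0], "translation": [0, 6.1, 3.6], "claw": 0},
  {"turn": [0, 9, 0], "translation": [0, 7.3, 3.6], "claw": 0},
  {"turn": [0, 9, 0], "translation": [0.2, 8.5, 3.6], "claw": 0},
  {"turn": [0, 9, 0], "translation": [0.4, 9.7, 3.6], "claw": 0},
  {"turn": [0, 9, 0], "translation": [0.8, 10.8, 3.2], "claw": 0},
  {"turn": [0, 9, 0], "translation": [1.2, 12, 3], "claw": 0},
])

```text
t: 13.4
tool_pos: [0.5139, 0.1078, 0.2995]
tool_rot: [[-0.958, -0.13, 0.257], [-0.088, 0.982, 0.167], [-0.274, 0.137, -0.952]]
ft_force: [1.1, -1.6, -0.8]
width: 0.502
grasp_force: 0.0
```

Run:
```python
from sp import *
info();z=rot(-1.38,77)[:,2];G=np.array([.5746,.2852,.1135]);print(row(G-.12*z,-1.38,77),row(G,-1.38,77))
```

```text
t 13.4 tcp [0.5139 0.1078 0.2995] G [0.509  0.1046 0.3175] z [ 0.257  0.167 -0.952] y [-0.13   0.982  0.137] q [  7.  -5. -23.  56.   8.   2.] F [ 1.1 -1.6 -0.8] w 0.502 gf 0.0
([0.95, 4.45, -2.19], [-1.61, 0.52, -1.73], [0.5519, 0.2857, 0.2119]) ([1.62, 4.43, -5.11], [-1.61, 0.52, -1.73], [0.5789, 0.2851, 0.095])
```

Request:
arm_command([
  {"turn": [-1.61, 0.52, -1.73], "translation": [0.3, 1.2, 0], "claw": 0},
  {"turn": [-1.61, 0.52, -1.73], "translation": [0.6, 2.4, 0], "claw": 0},
  {"turn": [-1.61, 0.52, -1.73], "translation": [0.9, 3.6, -0.3], "claw": 0},
  {"turn": [-1.61, 0.52, -1.73], "translation": [0.95, 4.45, -1.2], "claw": 0},
  {"turn": [-1.61, 0.52, -1.73], "translation": [0.95, 4.45, -2.19], "claw": 0},
  {"turn": [-1.61, 0.52, -1.73], "translation": [0.95, 4.45, -2.19], "claw": 0},
  {"turn": [-1.61, 0.52, -1.73], "translation": [0.95, 4.45, -2.19], "claw": 0},
])

```text
t: 14.1
tool_pos: [0.5512, 0.2829, 0.2124]
tool_rot: [[-0.974, 0.024, 0.224], [0.023, 1.0, -0.008], [-0.224, -0.002, -0.975]]
ft_force: [-0.9, -0.8, 0.9]
width: 0.499
grasp_force: 0.0
```

Run:
```python
from sp import *
log();info();print(row([.5746,.2852,.1135],-1.38,77))
f=grab('wrist','w5.png')
d=np.array([.5735,-.0138,.8192]);F=np.array([.5201,.2865,.0357])
for s in(.03,.06,.09,.12):
    p=proj(f,F+s*d);v=int(p[1]);r=f['color'][v].astype(int)
    sel=[u for u in range(int(p[0])-40,int(p[0])+40) if r[u,0]-r[u,2]>30]
    print(p.round(0),(min(sel),max(sel)) if sel else None)
```

```text
t 14.1 tcp [0.5512 0.2829 0.2124] G [0.5469 0.2831 0.2309] z [ 0.224 -0.008 -0.975] y [ 0.024  1.    -0.002] q [ 31.  11. -15.  52.  -7.  32.] F [-0.9 -0.8  0.9] w 0.499 gf 0.0
([0.69, 0.05, -2.94], [0.03, -0.01, -0.0], [0.5789, 0.2851, 0.095])
[321. 165.] (315, 332)
[321. 197.] (282, 351)
[321. 232.] (285, 342)
[321. 270.] (284, 338)
```

Request:
arm_command([
  {"turn": [0, 0, 0], "translation": [0.17, 0.01, -0.75], "claw": 0.0},
  {"turn": [0, 0, 0], "translation": [0.35, 0.02, -1.5], "claw": 0.0},
  {"turn": [0, 0, 0], "translation": [0.52, 0.04, -2.2], "claw": 0.0},
  {"turn": [0, 0, 0], "translation": [0.64, 0.05, -2.7], "claw": 0.0},
  {"turn": [0, 0, 0], "translation": [0.69, 0.05, -2.92], "claw": 0.0},
  {"turn": [0, 0, 0], "translation": [0.69, 0.05, -2.92], "claw": 0.0},
  {"turn": [0, 0, 0], "translation": [0.69, 0.05, -2.92], "claw": -0.4},
  {"turn": [0, 0, 0], "translation": [0.69, 0.05, -2.92], "claw": -0.8},
  {"turn": [0, 0, 0], "translation": [0.69, 0.05, -2.92], "claw": -1},
  {"turn": [0, 0, 0], "translation": [0.69, 0.05, -2.92], "claw": -1},
  {"turn": [0, 0, 0], "translation": [0.69, 0.05, -2.92], "claw": -1},
], squeeze=50)

```text
t: 15.25
tool_pos: [0.5812, 0.2856, 0.0995]
tool_rot: [[-0.973, 0.024, 0.23], [0.024, 1.0, -0.005], [-0.23, 0.001, -0.973]]
ft_force: [-1.8, -1.9, 7.9]
width: 0.173
grasp_force: 48.7
```

Run:
```python
from sp import *
log();info();save([.5201,.2865,.0357]); rows(1,[(-80,0,150,11)])
```

```text
t 15.2 tcp [0.5812 0.2856 0.0995] G [0.5769 0.2857 0.118 ] z [ 0.23  -0.005 -0.973] y [0.024 1.    0.001] q [ 30.  19. -21.  38.  -7.  30.] F [-1.8 -1.9  7.9] w 0.173 gf 48.7
(-80, 0, 150, 11) tr [-2.84, -14.7, 5.27] turn [0.76, -9.19, 2.32] tcp [0.467, -0.302, 0.31]
```

Request:
arm_command([
  {"turn": [0, 0, 0], "translation": [-0.2, 0, 0.3], "claw": -1},
  {"turn": [0, 0, 0], "translation": [-0.5, 0, 0.8], "claw": -1},
  {"turn": [0, 0, 0], "translation": [-0.9, 0, 1.5], "claw": -1},
  {"turn": [0, 0, 0], "translation": [-1.5, 0, 2.4], "claw": -1},
  {"turn": [0, 0, 0], "translation": [-2.0, -0.3, 3.3], "claw": -1},
  {"turn": [0, 0, 0], "translation": [-2.5, -1, 4.2], "claw": -1},
  {"turn": [0, 0, 0], "translation": [-3, -2, 4.8], "claw": -1},
  {"turn": [0, -2, 0], "translation": [-3.4, -3.1, 5.3], "claw": -1},
  {"turn": [0, -4, 0.5], "translation": [-3.5, -4.3, 5.4], "claw": -1},
  {"turn": [0, -5.5, 1], "translation": [-3.6, -5.5, 5.4], "claw": -1},
  {"turn": [0.3, -7, 1.5], "translation": [-3.7, -6.7, 5.4], "claw": -1},
  {"turn": [0.5, -9, 2], "translation": [-3.8, -7.9, 5.4], "claw": -1},
])

```text
t: 16.45
tool_pos: [0.4446, 0.0121, 0.3075]
tool_rot: [[-0.698, -0.103, 0.708], [-0.059, 0.994, 0.087], [-0.713, 0.019, -0.7]]
ft_force: [1.0, -0.6, -1.5]
width: 0.169
grasp_force: 48.8
```

Run:
```python
from sp import *
info();rows(1,[(-80,0,150,11),(-60,0,20,11)])
```

```text
t 16.4 tcp [0.4446 0.0121 0.3075] G [0.4312 0.0104 0.3208] z [ 0.708  0.087 -0.7  ] y [-0.103  0.994  0.019] q [ -5. -39. -56.  28.   8.  -7.] F [ 1.  -0.6 -1.5] w 0.169 gf 48.8
(-80, 0, 150, 11) tr [0.57, -7.86, 0.07] turn [0.2, -2.76, 0.96] tcp [0.467, -0.302, 0.31]
(-60, 0, 20, 11) tr [1.06, -7.76, -3.18] turn [0.2, -2.76, 0.96] tcp [0.487, -0.298, 0.18]
```

Request:
arm_command([
  {"turn": [0, 0, 0], "translation": [0.6, -0.8, 0], "claw": -1},
  {"turn": [0, 0, 0], "translation": [0.8, -1.8, 0], "claw": -1},
  {"turn": [0, -0.5, 0.2], "translation": [0.8, -3, 0], "claw": -1},
  {"turn": [0, -1, 0.4], "translation": [0.6, -4.2, 0], "claw": -1},
  {"turn": [0.2, -2, 0.96], "translation": [0.57, -5.4, 0], "claw": -1},
  {"turn": [0.2, -2.76, 0.96], "translation": [0.57, -6.6, 0], "claw": -1},
  {"turn": [0.2, -2.76, 0.96], "translation": [0.57, -7.86, 0], "claw": -1},
  {"turn": [0.2, -2.76, 0.96], "translation": [0.57, -7.86, 0], "claw": -1},
  {"turn": [0.2, -2.76, 0.96], "translation": [0.57, -7.86, 0], "claw": -1},
])

```text
t: 17.35
tool_pos: [0.4693, -0.3051, 0.3068]
tool_rot: [[-0.509, -0.183, 0.841], [-0.091, 0.983, 0.158], [-0.856, 0.004, -0.517]]
ft_force: [-0.6, 0.1, -0.5]
width: 0.173
grasp_force: 49.0
```

Run:
```python
from sp import *
info();rows(1,[(-60,0,20,11),(-50,0,15,11),(-5,0,12,11)])
```

```text
t 17.4 tcp [ 0.4693 -0.3051  0.3068] G [ 0.4533 -0.3081  0.3166] z [ 0.841  0.158 -0.517] y [-0.183  0.983  0.004] q [-62.  -6. -43.  26.  55. -58.] F [-0.6  0.1 -0.5] w 0.173 gf 49.0
(-60, 0, 20, 11) tr [0.45, 0.17, -3.16] turn [-0.02, -0.1, 0.08] tcp [0.487, -0.298, 0.18]
(-50, 0, 15, 11) tr [0.69, 0.21, -3.29] turn [-0.02, -0.1, 0.08] tcp [0.497, -0.297, 0.175]
(-5, 0, 12, 11) tr [1.8, 0.43, -3.36] turn [-0.02, -0.1, 0.08] tcp [0.541, -0.288, 0.172]
```

Joint 3 has room at −43° now, so I'll go down in front of mouth1.

Request:
arm_command([
  {"turn": [0, 0, 0], "translation": [0.1, 0.05, -0.6], "claw": -1},
  {"turn": [0, 0, 0], "translation": [0.2, 0.1, -1.3], "claw": -1},
  {"turn": [0, -0.1, 0], "translation": [0.4, 0.15, -2.1], "claw": -1},
  {"turn": [-0.02, -0.1, 0.08], "translation": [0.45, 0.17, -2.8], "claw": -1},
  {"turn": [-0.02, -0.1, 0.08], "translation": [0.69, 0.21, -3.25], "claw": -1},
  {"turn": [-0.02, -0.1, 0.08], "translation": [1.1, 0.29, -3.32], "claw": -1},
  {"turn": [-0.02, -0.1, 0.08], "translation": [1.5, 0.37, -3.34], "claw": -1},
  {"turn": [-0.02, -0.1, 0.08], "translation": [1.8, 0.43, -3.36], "claw": -1},
  {"turn": [-0.02, -0.1, 0.08], "translation": [1.8, 0.43, -3.36], "claw": -1},
  {"turn": [-0.02, -0.1, 0.08], "translation": [1.8, 0.43, -3.36], "claw": -1},
])

```text
t: 18.35
tool_pos: [0.5414, -0.2835, 0.1726]
tool_rot: [[-0.5, -0.195, 0.844], [-0.099, 0.981, 0.167], [-0.86, -0.0, -0.51]]
ft_force: [-0.1, 0.3, 0.1]
width: 0.165
grasp_force: 49.0
```

Run:
```python
from sp import *
log();info();rows(1,[(0,0,12,11),(0,0,-5,11),(1.5,0,-18,10),(2.2,0,-28,8.5)]);F,R=foot();print(F-M[1],R[:,2])
f=grab('wrist','w6.png');g=grab('scene','s6.png')
for n,k in(('w',f),('s',g)): print(n,'mouth',proj(k,M[1]).round(0),'spoon foot/top',[proj(k,F+R[:,2]*s).round(0) for s in(0,.15,.2)])
a=cv2.imread('pics/w6.png');b=cv2.imread('pics/s6.png')[190:340,110:310]
cv2.imwrite('pics/c6.png',np.hstack([cv2.resize(a,(400,300)),cv2.resize(b,(400,300))]))
```

```text
t 18.4 tcp [ 0.5414 -0.2835  0.1726] G [ 0.5254 -0.2867  0.1823] z [ 0.844  0.167 -0.51 ] y [-0.195  0.981 -0.   ] q [-52.   8. -54.  -9.  50. -46.] F [-0.1  0.3  0.1] w 0.165 gf 49.0
(0, 0, 12, 11) tr [0.12, -0.09, -0.01] turn [0.01, 0.01, -0.06] tcp [0.546, -0.287, 0.172]
(0, 0, -5, 11) tr [0.12, -0.09, -0.43] turn [0.01, 0.01, -0.06] tcp [0.546, -0.287, 0.155]
(1.5, 0, -18, 10) tr [0.19, -0.08, -0.76] turn [-0.03, 0.2, -0.06] tcp [0.549, -0.287, 0.142]
(2.2, 0, -28, 8.5) tr [0.26, -0.06, -1.01] turn [-0.09, 0.5, -0.06] tcp [0.552, -0.286, 0.132]
[-0.00456935  0.00355123  0.01228746] [-0.18772803 -0.03644429  0.9815447 ]
w mouth [307. 111.] spoon foot/top [array([315., 128.]), array([313., 470.]), array([312., 686.])]
s mouth [206. 310.] spoon foot/top [array([205., 304.]), array([185., 249.]), array([177., 228.])]
```

View pics/c6.png

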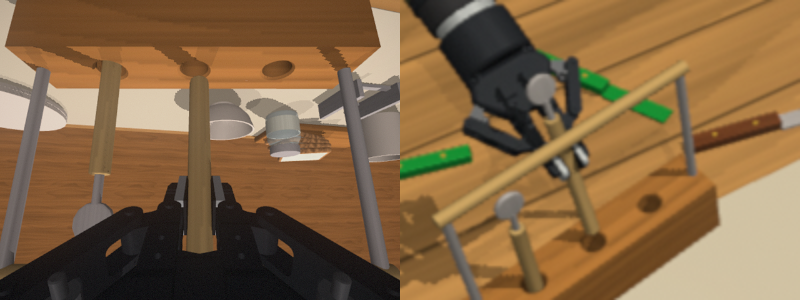

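The foot is at (318,123) against the mouth at (312,110), as predicted, so it needs a 3.5 mm −y shift. I'll insert now.

Request:
arm_command([
  {"turn": [0, 0, -0.06], "translation": [0.12, -0.08, 0], "claw": -1},
  {"turn": [0, 0, -0.06], "translation": [0.12, -0.08, 0], "claw": -1},
  {"turn": [0, 0, -0.06], "translation": [0.12, -0.08, -0.15], "claw": -1},
  {"turn": [0, 0, -0.06], "translation": [0.12, -0.08, -0.3], "claw": -1},
  {"turn": [0, 0, -0.06], "translation": [0.12, -0.08, -0.43], "claw": -1},
  {"turn": [0, 0, -0.06], "translation": [0.12, -0.08, -0.43], "claw": -1},
  {"turn": [0, 0, -0.06], "translation": [0.12, -0.08, -0.43], "claw": -1},
])

```text
t: 19.15
tool_pos: [0.5461, -0.2881, 0.1543]
tool_rot: [[-0.501, -0.188, 0.845], [-0.095, 0.982, 0.162], [-0.86, 0.001, -0.51]]
ft_force: [0.6, 0.0, -0.5]
width: 0.17
grasp_force: 49.0
```

Run:
```python
from sp import *
log();info();rows(1,[(1.5,0,-18,10),(2.2,0,-28,8.5),(2.7,0,-36,7.5)]);F,R=foot();print(F-M[1])
```

```text
t 19.1 tcp [ 0.5461 -0.2881  0.1543] G [ 0.5301 -0.2912  0.164 ] z [ 0.845  0.162 -0.51 ] y [-0.188  0.982  0.001] q [-52.  11. -54. -13.  50. -45.] F [ 0.6  0.  -0.5] w 0.17 gf 49.0
(1.5, 0, -18, 10) tr [0.07, 0.04, -0.3] turn [-0.04, 0.2, 0.02] tcp [0.549, -0.287, 0.142]
(2.2, 0, -28, 8.5) tr [0.15, 0.05, -0.55] turn [-0.1, 0.49, 0.02] tcp [0.552, -0.286, 0.132]
(2.7, 0, -36, 7.5) tr [0.2, 0.06, -0.75] turn [-0.13, 0.69, 0.02] tcp [0.554, -0.286, 0.124]
[ 9.78226224e-05 -1.03677356e-03 -5.97620281e-03]
```

Request:
arm_command([
  {"turn": [0, 0.1, 0], "translation": [0.03, 0.02, -0.15], "claw": -1},
  {"turn": [-0.04, 0.2, 0.02], "translation": [0.07, 0.04, -0.3], "claw": -1},
  {"turn": [-0.07, 0.35, 0.02], "translation": [0.11, 0.04, -0.42], "claw": -1},
  {"turn": [-0.1, 0.49, 0.02], "translation": [0.15, 0.05, -0.55], "claw": -1},
  {"turn": [-0.13, 0.69, 0.02], "translation": [0.2, 0.06, -0.75], "claw": -1},
  {"turn": [-0.13, 0.69, 0.02], "translation": [0.2, 0.06, -0.75], "claw": -1},
  {"turn": [-0.13, 0.69, 0.02], "translation": [0.2, 0.06, -0.75], "claw": -1},
])

```text
t: 19.85
tool_pos: [0.5545, -0.2857, 0.1247]
tool_rot: [[-0.551, -0.19, 0.812], [-0.106, 0.982, 0.157], [-0.827, 0.0, -0.562]]
ft_force: [-0.3, -0.0, -0.6]
width: 0.167
grasp_force: 49.2
```

Run:
```python
from sp import *
log();info();rows(1,[(2.7,0,-44,7),(2.5,0,-49,6),(1.5,0,-53,3),(0.5,0,-57,0.5)]);F,R=foot();print(F-M[1])
```

```text
t 19.9 tcp [ 0.5545 -0.2857  0.1247] G [ 0.5391 -0.2887  0.1354] z [ 0.812  0.157 -0.562] y [-0.19   0.982  0.   ] q [-50.  13. -53. -12.  46. -45.] F [-0.3 -0.  -0.6] w 0.167 gf 49.2
(2.7, 0, -44, 7) tr [0.01, 0.01, -0.21] turn [-0.01, 0.1, -0.01] tcp [0.555, -0.285, 0.116]
(2.5, 0, -49, 6) tr [0.04, 0.01, -0.34] turn [-0.05, 0.3, -0.01] tcp [0.556, -0.285, 0.111]
(1.5, 0, -53, 3) tr [0.13, 0.03, -0.45] turn [-0.17, 0.89, -0.01] tcp [0.56, -0.284, 0.107]
(0.5, 0, -57, 0.5) tr [0.2, 0.04, -0.56] turn [-0.26, 1.38, -0.01] tcp [0.562, -0.284, 0.102]
[ 0.0031694   0.00032321 -0.03560032]
```

Request:
arm_command([
  {"turn": [0, 0.05, 0], "translation": [0.01, 0, -0.1], "claw": -1},
  {"turn": [-0.01, 0.1, 0], "translation": [0.01, 0.01, -0.21], "claw": -1},
  {"turn": [-0.05, 0.3, 0], "translation": [0.04, 0.01, -0.34], "claw": -1},
  {"turn": [-0.17, 0.89, 0], "translation": [0.13, 0.03, -0.45], "claw": -1},
  {"turn": [-0.26, 1.38, 0], "translation": [0.2, 0.04, -0.56], "claw": -1},
  {"turn": [-0.26, 1.38, 0], "translation": [0.2, 0.04, -0.56], "claw": -1},
  {"turn": [-0.26, 1.38, 0], "translation": [0.2, 0.04, -0.56], "claw": -1},
])

```text
t: 20.55
tool_pos: [0.5626, -0.2842, 0.1026]
tool_rot: [[-0.646, -0.19, 0.739], [-0.125, 0.982, 0.143], [-0.753, 0.0, -0.658]]
ft_force: [0.3, -0.6, -0.3]
width: 0.172
grasp_force: 49.2
```

Run:
```python
from sp import *
log();info();F,R=foot();print(F-M[1],R[:,2])
```

```text
t 20.6 tcp [ 0.5626 -0.2842  0.1026] G [ 0.5485 -0.2869  0.1151] z [ 0.739  0.143 -0.658] y [-0.19   0.982  0.   ] q [-46.  13. -49.  -5.  39. -46.] F [ 0.3 -0.6 -0.3] w 0.172 gf 49.2
[ 0.00071974 -0.00019148 -0.05684856] [-0.00925419 -0.00135886  0.99995626]
```

Request:
arm_command([
  {"turn": [0, 0, 0], "translation": [0, 0, 0], "claw": -0.7},
  {"turn": [0, 0, 0], "translation": [0, 0, 0], "claw": -0.3},
  {"turn": [0, 0, 0], "translation": [0, 0, 0], "claw": -0.3},
  {"turn": [0, 0, 0], "translation": [0, 0, 0], "claw": -0.3},
  {"turn": [0, 0, 0], "translation": [-0.5, -0.1, 0.1], "claw": -0.3},
  {"turn": [0, 0, 0], "translation": [-1.2, -0.25, 0.3], "claw": -0.3},
  {"turn": [0, 0, 0], "translation": [-1.9, -0.35, 0.8], "claw": -0.3},
  {"turn": [0, 0, 0], "translation": [-2.3, -0.4, 1.7], "claw": -0.3},
  {"turn": [0, 0, 0], "translation": [-2.5, -0.4, 2.7], "claw": -0.3},
  {"turn": [0, 0, 0], "translation": [-2.7, -0.4, 3.7], "claw": -0.3},
  {"turn": [0, 0, 0], "translation": [-2.7, -0.4, 4], "claw": -0.3},
])

```text
t: 21.65
tool_pos: [0.4548, -0.3023, 0.2677]
tool_rot: [[-0.644, -0.188, 0.742], [-0.128, 0.982, 0.139], [-0.755, -0.006, -0.656]]
ft_force: [0.8, -0.9, -0.1]
width: 0.346
grasp_force: 0.0
```

Run:
```python
from sp import *
info()
g=grab('scene','s7.png');h=grab('top','t7.png')
a=cv2.imread('pics/t7.png')[180:330,200:500];b=cv2.imread('pics/s7.png')[180:390,90:370]
cv2.imwrite('pics/c7.png',np.vstack([cv2.resize(a,(600,300)),cv2.resize(b,(400,300),)]) if 0 else np.hstack([cv2.resize(a,(440,220)),cv2.resize(b,(293,220))]))
```

```text
t 21.6 tcp [ 0.4548 -0.3023  0.2677] G [ 0.4407 -0.3049  0.2802] z [ 0.742  0.139 -0.656] y [-0.188  0.982 -0.006] q [-59.  -5. -41.  33.  45. -61.] F [ 0.8 -0.9 -0.1] w 0.346 gf 0.0
```

View pics/c7.png

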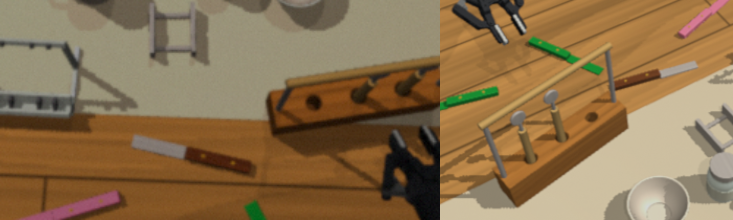

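Both spoons stand in their bores, and the knife hasn't moved (tip at about (290,277), end at about (371,293) in the top view). Next I'll go above the knife.

```bash
python3 g.py tcp .4556 -.0332 .16 79.5 90
```

```text
t 21.8 tcp [ 0.455  -0.3019  0.2656] G [ 0.4409 -0.3046  0.2781] z [ 0.741  0.139 -0.657] y [-0.189  0.982 -0.005] q [-59.  -5. -41.  32.  45. -61.] F [ 0.1  0.6 -0.5] w 0.352 gf 0.0
translation [0.02, 6.72, -2.64] turn [-7.32, 7.34, 12.82] tcp [0.4556, -0.0332, 0.16]
```

Request:
arm_command([
  {"turn": [0, 0, 0], "translation": [-0.5, 1, 0.8], "claw": 0},
  {"turn": [-1, 1, 2], "translation": [-0.7, 2, 1], "claw": 0},
  {"turn": [-2, 2, 3.5], "translation": [-0.7, 3, 1], "claw": 0},
  {"turn": [-7.32, 7.34, 12.82], "translation": [-0.5, 4.2, 1], "claw": 0},
  {"turn": [-7.32, 7.34, 12.82], "translation": [0, 5.4, 1], "claw": 0},
  {"turn": [-7.32, 7.34, 12.82], "translation": [0.02, 6.72, 0.8], "claw": 0},
  {"turn": [-7.32, 7.34, 12.82], "translation": [0.02, 6.72, 0.8], "claw": 0},
  {"turn": [-7.32, 7.34, 12.82], "translation": [0.02, 6.72, 0.2], "claw": 0},
  {"turn": [-7.32, 7.34, 12.82], "translation": [0.02, 6.72, -0.8], "claw": 0},
  {"turn": [-7.32, 7.34, 12.82], "translation": [0.02, 6.72, -1.8], "claw": 0},
  {"turn": [-7.32, 7.34, 12.82], "translation": [0.02, 6.72, -2.64], "claw": 0},
  {"turn": [-7.32, 7.34, 12.82], "translation": [0.02, 6.72, -2.64], "claw": 0},
])

```text
t: 22.95
tool_pos: [0.4519, -0.0299, 0.1508]
tool_rot: [[-0.182, -0.983, -0.016], [-0.983, 0.182, -0.001], [0.004, 0.015, -1.0]]
ft_force: [-1.5, 0.3, -1.6]
width: 0.501
grasp_force: 0.0
```

Run:
```python
from sp import *
info();print(row([.4556,-.0332,.003],79.5,90,'tcp'))
f=grab('wrist','w8.png')
print([proj(f,p).round(0) for p in([.4754,.0732,.007],[.4388,-.1237,.007],[.4556,-.0332,.014])])
```

```text
t 22.9 tcp [ 0.4519 -0.0299  0.1508] G [ 0.4522 -0.0299  0.1698] z [-0.016 -0.001 -1.   ] y [-0.983  0.182  0.015] q [ -4.   6. -29.  56.  -0. -83.] F [-1.5  0.3 -1.6] w 0.501 gf 0.0
([0.09, -0.08, -3.69], [0.01, -0.18, -0.01], [0.4556, -0.0332, 0.003])
[array([311., 333.]), array([310., 102.]), array([310., 221.])]
```

View pics/w8.png

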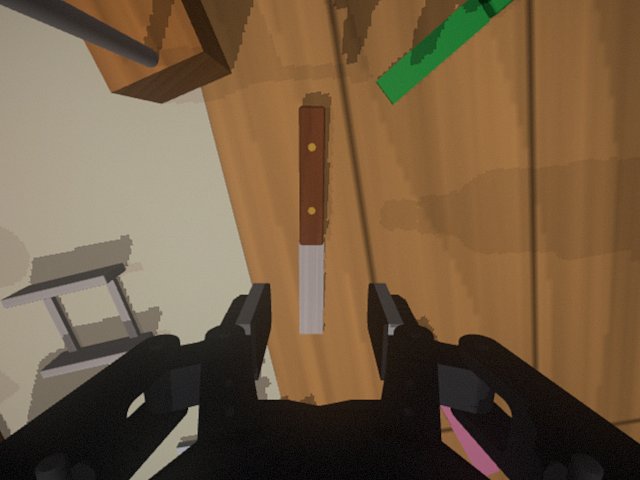

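The knife runs from (312,106) to (311,333), as predicted. I'll descend and grip it.

Request:
arm_command([
  {"turn": [0, -0.18, 0], "translation": [0.09, -0.08, -0.8], "claw": 0},
  {"turn": [0, -0.18, 0], "translation": [0.09, -0.08, -1.7], "claw": 0},
  {"turn": [0, -0.18, 0], "translation": [0.09, -0.08, -2.6], "claw": 0},
  {"turn": [0, -0.18, 0], "translation": [0.09, -0.08, -3.2], "claw": 0},
  {"turn": [0, -0.18, 0], "translation": [0.09, -0.08, -3.5], "claw": 0},
  {"turn": [0, -0.18, 0], "translation": [0.09, -0.08, -3.64], "claw": 0},
  {"turn": [0, -0.18, 0], "translation": [0.09, -0.08, -3.64], "claw": -0.4},
  {"turn": [0, -0.18, 0], "translation": [0.09, -0.08, -3.64], "claw": -0.8},
  {"turn": [0, -0.18, 0], "translation": [0.09, -0.08, -3.64], "claw": -1},
  {"turn": [0, -0.18, 0], "translation": [0.09, -0.08, -3.64], "claw": -1},
  {"turn": [0, -0.18, 0], "translation": [0.09, -0.08, -3.64], "claw": -1},
], squeeze=40)

```text
t: 24.1
tool_pos: [0.4598, -0.035, 0.0126]
tool_rot: [[-0.185, -0.983, 0.014], [-0.983, 0.185, -0.002], [-0.0, -0.014, -1.0]]
ft_force: [-2.4, -1.0, 6.6]
width: 0.199
grasp_force: 39.7
```

Run:
```python
from sp import *
info();pickle.dump(manip.state()['tool_pos'],open('kg.pkl','wb'))
# place: knife centre on rest centre; grasp is 8 mm from centre toward handle (-dir)
d=np.array([-.06,.998,0]);P=np.array([.666,.0143,0])-.008*d
zg=manip.state()['tool_pos'][2]
for z in(.12,.03+zg+.003): print(row([P[0],P[1],z],93.4,90,'tcp'))
```

```text
t 24.1 tcp [ 0.4598 -0.035   0.0126] G [ 0.4595 -0.0349  0.0316] z [ 0.014 -0.002 -1.   ] y [-0.983  0.185 -0.014] q [ -4.  15. -39.  35.  -0. -84.] F [-2.4 -1.   6.6] w 0.199 gf 39.7
([5.17, 1.03, 2.68], [0.01, 0.16, 2.82], [0.6665, 0.0063, 0.12])
([5.17, 1.03, 0.82], [0.01, 0.16, 2.82], [0.6665, 0.0063, 0.0456])
```

Request:
arm_command([
  {"turn": [0, 0, 0], "translation": [0, 0, 0.5], "claw": -1},
  {"turn": [0, 0, 0], "translation": [0, 0, 1.4], "claw": -1},
  {"turn": [0, 0.16, 1], "translation": [0.8, 0.2, 2.4], "claw": -1},
  {"turn": [0, 0.16, 2], "translation": [1.9, 0.4, 2.68], "claw": -1},
  {"turn": [0, 0.16, 2.82], "translation": [3, 0.7, 2.68], "claw": -1},
  {"turn": [0, 0.16, 2.82], "translation": [4.1, 0.9, 2.68], "claw": -1},
  {"turn": [0, 0.16, 2.82], "translation": [5.0, 1.03, 2.68], "claw": -1},
  {"turn": [0, 0.16, 2.82], "translation": [5.17, 1.03, 2.68], "claw": -1},
  {"turn": [0, 0.16, 2.82], "translation": [5.17, 1.03, 2.68], "claw": -1},
  {"turn": [0, 0.16, 2.82], "translation": [5.17, 1.03, 2.68], "claw": -1},
])

```text
t: 25.1
tool_pos: [0.6644, 0.0063, 0.1184]
tool_rot: [[0.06, -0.998, -0.003], [-0.998, -0.06, -0.001], [0.0, 0.003, -1.0]]
ft_force: [0.1, -0.1, -0.8]
width: 0.201
grasp_force: 39.3
```

Run:
```python
from sp import *
info()
f=grab('wrist','w9.png');g=grab('scene','s9.png')
rc=np.array([.666,.0143,.03])
print('rest centre px',proj(f,rc).round(0),proj(g,rc).round(0))
a=cv2.imread('pics/w9.png');b=cv2.imread('pics/s9.png')[190:360,280:480]
cv2.imwrite('pics/c9.png',np.hstack([cv2.resize(a,(400,300)),cv2.resize(b,(353,300))]))
```

```text
t 25.1 tcp [0.6644 0.0063 0.1184] G [0.6644 0.0064 0.1374] z [-0.003 -0.001 -1.   ] y [-0.998 -0.06   0.003] q [  1.  28.  -2.  59.  -0. -93.] F [ 0.1 -0.1 -0.8] w 0.201 gf 39.3
rest centre px [315. 251.] [359. 299.]
```

View pics/c9.png

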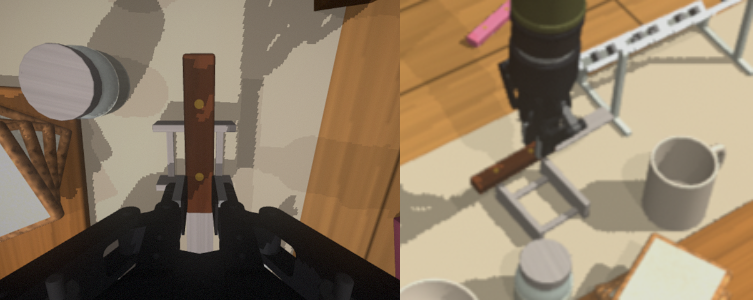

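The knife is held level over the rest: rest bars around (195,125) to (195,185) in the wrist half. I'll lower it onto the bars.

Request:
arm_command([
  {"turn": [0, 0, 0], "translation": [0.05, 0, -0.6], "claw": -1},
  {"turn": [0, 0, 0], "translation": [0.05, 0, -1.2], "claw": -1},
  {"turn": [0, 0, 0], "translation": [0.05, 0, -1.6], "claw": -1},
  {"turn": [0, 0, 0], "translation": [0.05, 0, -1.75], "claw": -1},
  {"turn": [0, 0, 0], "translation": [0.05, 0, -1.82], "claw": -1},
  {"turn": [0, 0, 0], "translation": [0.05, 0, -1.86], "claw": -1},
  {"turn": [0, 0, 0], "translation": [0.05, 0, -1.86], "claw": -1},
  {"turn": [0, 0, 0], "translation": [0.05, 0, -1.86], "claw": -1},
])

```text
t: 26.0
tool_pos: [0.6682, 0.0064, 0.045]
tool_rot: [[0.06, -0.998, -0.001], [-0.998, -0.06, -0.0], [0.0, 0.001, -1.0]]
ft_force: [-0.8, -0.3, 0.2]
width: 0.202
grasp_force: 39.3
```

Request:
arm_command([
  {"turn": [0, 0, 0], "translation": [0, 0, -0.04], "claw": -1},
  {"turn": [0, 0, 0], "translation": [0, 0, -0.08], "claw": -1},
  {"turn": [0, 0, 0], "translation": [0, 0, -0.12], "claw": -1},
  {"turn": [0, 0, 0], "translation": [0, 0, -0.12], "claw": -1},
  {"turn": [0, 0, 0], "translation": [0, 0, -0.12], "claw": -1},
])

```text
t: 26.5
tool_pos: [0.6683, 0.0064, 0.0425]
tool_rot: [[0.06, -0.998, 0.0], [-0.998, -0.06, -0.001], [0.001, -0.0, -1.0]]
ft_force: [-7.3, 0.9, 18.9]
width: 0.2
grasp_force: 43.7
```

Contact came at the expected height. I'll ease off, release and go up.

Request:
arm_command([
  {"turn": [0, 0, 0], "translation": [0, 0, 0.06], "claw": -1},
  {"turn": [0, 0, 0], "translation": [0, 0, 0.06], "claw": -0.8},
  {"turn": [0, 0, 0], "translation": [0, 0, 0.06], "claw": -0.5},
  {"turn": [0, 0, 0], "translation": [0, 0, 0.06], "claw": -0.2},
  {"turn": [0, 0, 0], "translation": [0, 0, 0.06], "claw": -0.2},
  {"turn": [0, 0, 0], "translation": [0, 0, 0.5], "claw": -0.2},
  {"turn": [0, 0, 0], "translation": [0, 0, 1.5], "claw": -0.2},
  {"turn": [0, 0, 0], "translation": [0, 0, 2.5], "claw": -0.2},
  {"turn": [0, 0, 0], "translation": [-1, 0, 3.5], "claw": -0.2},
  {"turn": [0, 0, 0], "translation": [-2.2, 0, 4.5], "claw": -0.2},
  {"turn": [0, 0, 0], "translation": [-3.4, 0, 5], "claw": -0.2},
  {"turn": [0, 0, 0], "translation": [-4.6, 0, 5], "claw": -0.2},
])

```text
t: 27.7
tool_pos: [0.5005, 0.0065, 0.2394]
tool_rot: [[0.06, -0.998, 0.002], [-0.998, -0.06, -0.0], [0.0, -0.002, -1.0]]
ft_force: [-0.1, 0.1, 0.7]
width: 0.405
grasp_force: 0.0
```

Run:
```python
from sp import *
info()
f=grab('scene','s10.png');h=grab('top','t10.png')
a=cv2.imread('pics/t10.png')[120:310,150:510];b=cv2.imread('pics/s10.png')[190:400,90:490]
cv2.imwrite('pics/c10.png',np.vstack([cv2.resize(a,(560,296)),cv2.resize(b,(560,294))]))
```

```text
t 27.7 tcp [0.5005 0.0065 0.2394] G [0.5005 0.0065 0.2584] z [ 0.002 -0.    -1.   ] y [-0.998 -0.06  -0.002] q [  1.   7. -15.  67.  -0. -93.] F [-0.1  0.1  0.7] w 0.405 gf 0.0
```

View pics/c10.png

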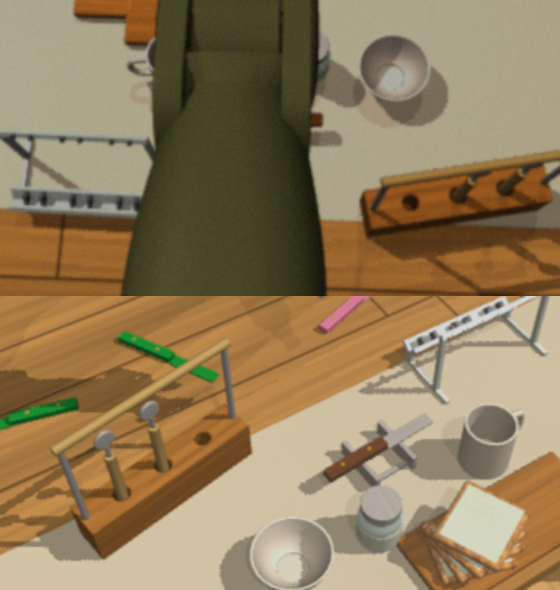

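The lower half shows the knife centred across both bars, about (380,455), with the jar, mug and bowl still in place. I'll check the spoon tops against their seated height and hand in.

Run:
```python
from sp import *
f=grab('scene')
a=f['color'].astype(int)
for m in(0,1):
    for d in(.060,.050): print(m,d,'bowl centre',((proj(f,M[m]+[0,0,.185-d])-[90,190])*1.4+[0,296]).round(0),'handle top',((proj(f,M[m]+[0,0,.15-d])-[90,190])*1.4+[0,296]).round(0))
```

```text
0 0.06 bowl centre [103. 439.] handle top [108. 455.]
0 0.05 bowl centre [101. 434.] handle top [107. 451.]
1 0.06 bowl centre [148. 410.] handle top [152. 426.]
1 0.05 bowl centre [147. 405.] handle top [151. 422.]
```

```bash
python3 -c "
from cell import manip
print(manip.hand_in())"
```

```text
the job is handed in; nothing more can be done
None
```

I handed the job in at about 28 s: both spoons stand fully seated in the caddy, the knife lies across both bars of its rest, and the jar, mug and bowl are where they were; `hand_in()` returned no verdict.

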